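# Shut and lock the wire feeder's cover

### The job

Using only the fingertips, and without gripping or lifting anything, push the wire feeder's blue cover fully shut. Then set a fingertip in the slot of its orange quarter-turn fastener and turn it clockwise as far as it goes, so that its white stripe comes to the green mark and the cover is locked. Never lift the cover further open, and leave everything else on the bench and on the feeder where it stands.

Things in the scene. Friction and masses are not known exactly. Their poses are not given: they have to be found in the camera images.
- feeder: Welding wire feeder, a grey box fixed on the bench, 260 x 380 x 130 mm. Origin on the bench surface under the middle of the blue cover; own x points from the cover's free front edge to its hinge, own y left, z up. It reaches from x -125 to +135 mm and y -150 to +230 mm; top 130 mm above the bench. Left of the cover (y 140 to 230 mm) the top is a flat deck with a black rubber mat.
- cover (a joint): Hinge of the blue cover plate in rad: 0 = fully shut, lying flat on the box; grows as the free front edge rises, to 1.3 at most. It starts 0.35 to 0.75 open. A stiff friction hinge (1.3 N m): the cover stays where it is left and needs about 1 to 5 N at the front edge to be pushed down.
- cover_hinge (a point): Point on the cover's hinge line, at its middle: in the feeder's frame (110, 0, 130) mm. The hinge line runs along the feeder's y. The cover is a plate 220 mm (from the hinge towards the front edge) x 260 mm x 6 mm, its underside level with the hinge line.
- cover_edge (a point): Middle of the free front edge of the cover, on its upper face: 220 mm from the hinge line. Between this edge and the fastener's black bezel lies a free strip 32 mm deep; left and right of the bezel 72 mm of plate are free.
- fastener (a joint): Angle of the orange quarter-turn cam fastener in rad: 0 = unlocked, 1.571 = locked against its stop; grows clockwise seen from above. It starts between 0 and 0.35. Friction 0.15 N m, no spring, stays where it is left. Turned home with the cover shut, its steel tongue holds the cover from below the box's front rim; turned with the cover open, the tongue keeps the cover from shutting.
- fastener_top (a point): Centre of the fastener, level with its top: 130 mm from the hinge line, 20 mm above the cover's upper face (156 mm above the bench when shut). An orange disc of 96 mm diameter with a straight slot right across its middle, 30 mm wide, 16 mm deep, 96 mm long; it turns inside a fixed black bezel, 116 mm outer diameter, same height.
- slot_stripe (a point): White stripe on the slot's floor near one end, 34 mm from the fastener's axis. At joint value 0 the slot is parallel to the hinge and the stripe lies by the red mark (feeder's -y side); when locked the slot points from the hinge to the front edge and the stripe lies by the green mark (feeder's -x side).
- jar: Bystander: small jar with steel cap, 44 mm diameter, 55 mm high, on the feeder's deck; origin at the centre of its underside.
- collar: Bystander: brass ring, 32 mm diameter, 22 mm high, on the feeder's deck; origin at the centre of its underside.
- clamp: Bystander: steel bar clamp with orange handle, 240 x 90 x 16 mm, lying on the bench; origin under the middle of its bar.
- wrench: Bystander: steel wrench, 180 mm long, lying on the bench along its own x; origin under its middle.
- grinder: Bystander: angle grinder with a dark disc, about 290 x 110 x 71 mm, lying on the bench along its own x; origin under its middle.
- offcut: Bystander: piece of square steel tube, 130 x 30 x 30 mm, lying on the bench along its own x; origin under its middle.
- spray: Bystander: green can with white cap, 60 mm diameter, 190 mm high, standing on the bench; origin at the centre of its underside.

How it is judged:
By the outcome, as a careful person would: the job done as asked, in the order asked, and still so for the second after the job is handed in, with the robot touching nothing.
It also fails if it takes over 48 s, if anything falls off the work surface, if the arm or the gripper's body presses on something with over 40 N, if the wrist force passes 120 N, or if a joint passes its speed limit or range.

### The arm

A 6-joint arm with a two-finger parallel gripper is mounted at the origin on the work surface. World frame = base frame: x ahead of the robot, y to its left, z up, the work surface at z = 0. Lengths are in m, angles in degrees, forces in N, time in s.
With the tool pointing down it reaches from about 0.325 to 0.85 m from the base axis. Payload 15.5 kg.
Tool frame: the origin (TCP) lies at the very end of the fingers, on their centre line; the grasp point (between the pads) lies 19 mm behind it (grip_depth is the distance from the TCP to the grasp point, in m); x points along the fingers, y is the direction in which the jaws open and shut, and the axes are right-handed (so a half turn about x gives the same grasp; the last joint's range is limited). The gripper opens to 91 mm and grips with 3 to 60 N. Pads are 32 mm wide; open, the fingers measure 118 mm over their backs; the gripper's body (76 mm by 178 mm) begins 60 mm behind the grasp point.
Start: joints at [-74.227, 28.281, 77.091, -0, 74.628, -5.472], TCP at [0.226, -0.583, 0.193] pointing down, gripper open.
Joint ranges: [-166.48, 166.48], [-47.26, 123.95], [12.59, 153.08], [-70.14, 250.14], [6.76, 159.57], [-176.63, 176.63]. Speed limits (degrees/s): [108.29, 108.29, 147.25, 172.46, 172.46, 172.46].

### API

Orientations are given as [roll, pitch, yaw] about the fixed x, y, z axes, in that order (R = Rz(yaw) Ry(pitch) Rx(roll)).
In Python, from station import get_state, grab_frame, get_calibration, sign_off, find_in, masks_of, grip_depth gives the robot as it stands.
- The arm moves only by the tool servo_tool, never from a script. Its argument "increments" is a list of rows, each a list of 3 entries, a list of its own where there are three numbers: the shift along the tool's x, y, z in m, then the turn, a rotation vector about the tool's x, y, z in rad, then the opening in per cent of the stroke, from 0 (shut) to 100 (fully open). A call has 1 to 5 rows; each row is the pose to reach, as a shift and turn from the pose measured when the call began, along the tool's axes at that moment; what a row does not reach only later rows make up. A row lasts 1/12 s, in which the tool goes at most 41.7 mm and 7.16 degrees, less where a joint would pass 70% of its speed; a pose out of reach is approached as far as the arm can. A call with a gripper value outside its range is refused whole. The fingers move at their own pace and stop on an object; "newtons" is the grip in N (left out, the last holds). Time passes only in rows, so rows that repeat a pose let the fingers close. It gives the time, the measured TCP pose, the force and the opening at its end, in the units of the state.
- get_state(): the state, without advancing time (a new reading comes with each control period).
- grab_frame(name): name is "scene" or "side" or "wrist"; returns the picture (480x640x3 uint8, red, green, blue); there is no depth.
- get_calibration(name): a dict with "fx", "fy", "cx", "cy" (pixels), "T" (4x4, takes a point from camera to world coordinates); the wrist camera has in their place "mount" (4x4, takes a point from camera to tool coordinates, whose origin is the TCP and whose axes are the tool frame's). Camera axes: x right, y down, z forward; pixel columns grow to the right and rows downward; lengths in m; the calibration is good to about 2 mm. A picture is of the moment at which its call begins: read the wrist's pose just before it. get_calibration takes no time and is no camera call.
- sign_off(): hands the job in, once; it reports no verdict.
Trained networks look in the newest picture that a camera, given by its name, has taken for a name from the list of things; names that differ only in an ending like _2 or _b are one class to them, and where a whole thing is asked for, a point or a joint stands for the part that bears it (a point fixed in the world has none). Each returns a list of dicts, best first, with "conf" (0 to 1); they miss things now and then, are a little off and sometimes report something else, mostly with a low value. They report only what shows in the picture. A call takes as long as a camera call.
- find_in(camera, thing): "point" ([column, row] in pixels, amid what is visible of it).
- masks_of(camera, thing): "pixels" (480x640 bool, what is visible of it) and "point" ([column, row] in pixels, amid what is visible of it).
The state is a dict: "t": time; "joint_positions": joint angles; "joint_vel": joint speeds; "effort": joint torques, N m; "eef_pos": TCP position; "tcp_rot": TCP orientation; "contact_force": force on the tool from outside, world axes, zero at the start; "wrist_torque": the same for the moment, N m; "opening": opening from 0.0 (shut) to 1.0 (fully open).
Only numpy, scipy, OpenCV 4.12 (cv2) and the standard library are available. Lean on these libraries where they do the work, as an engineer would, in place of code of your own. Each camera call takes 0.05 s, during which the arm holds its last target.

## Working session

There is one attempt and no reset: what is moved stays moved. The work goes in short steps, Python scripts to look and compute and a tool call to move; the robot and the scene stay as the last step left them, time stands still between calls to the robot, and variables do not carry over. Pictures are saved under pics/ and viewed, and the job is handed in when it is done.

Besides the shell and the picture viewer there is one more tool, called after "Emit:" as name(argument=value, ...), one argument or row to a line, values as JSON. servo_tool: Moves the arm, as the interface text tells. Its arguments: {"type":"object","properties":{"increments":{"type":"array","items":{"type":"array"}},"newtons":{"type":"number"}},"required":["increments"]}

```bash
mkdir -p pics; ls; python3 - <<'E'
from station import *
import cv2
s=get_state();print(s)
for n in ("scene","side","wrist"):
    cv2.imwrite(f"pics/a_{n}.png",grab_frame(n)[:,:,::-1]); print(n,get_calibration(n))
print(grip_depth)
E
```

```text
pics
{'t': 0.0, 'joint_positions': array([-7.42290369e+01,  2.83147260e+01,  7.71289522e+01, -1.38913737e-03,
        7.46269307e+01, -5.47188108e+00]), 'joint_vel': array([ 0.12425041, -0.02226727,  0.13212309, -0.0228529 , -0.02335799,
        0.03576468]), 'effort': array([-5.28420946e-05, -8.78829217e+01, -3.81846106e+01,  7.08552310e-02,
        5.32889308e-02, -5.45073260e-05]), 'eef_pos': array([ 0.22633108, -0.58213425,  0.19262922]), 'tcp_rot': array([-94.38549244,  89.92937842, 106.85772087]), 'contact_force': array([ 0.05506514,  0.22345755, -0.14389865]), 'wrist_torque': array([0.05060518, 0.02515492, 0.01526847]), 'opening': 1.0008493417382835}
scene {'fx': 483.4689852383221, 'fy': 483.4689852383221, 'cx': 316.70063573107365, 'cy': 244.61258439638286, 'T': array([[ 0.90467065,  0.34857952, -0.24507822,  0.91106903],
       [ 0.42591788, -0.75706417,  0.49542688, -0.70054394],
       [-0.01284428, -0.55258136, -0.83335999,  1.29071663],
       [ 0.        ,  0.        ,  0.        ,  1.        ]])}
side {'fx': 608.0045587257229, 'fy': 608.0045587257229, 'cx': 310.8304431284162, 'cy': 233.7491451127952, 'T': array([[-0.89511857, -0.31515302,  0.31534317,  0.08181623],
       [-0.44579542,  0.64127731, -0.6245237 ,  0.90701087],
       [-0.00540189, -0.6996013 , -0.71451301,  1.17077219],
       [ 0.        ,  0.        ,  0.        ,  1.        ]])}
wrist {'fx': 348.0834646231015, 'fy': 348.0834646231015, 'cx': 318.215197905459, 'cy': 237.38099314974184, 'mount': array([[ 1.57168503e-03, -2.72757076e-01,  9.62081653e-01,
        -1.92005092e-01],
       [ 9.99998738e-01,  6.49777752e-04, -1.44941083e-03,
         1.57922171e-04],
       [-2.29802193e-04,  9.62082717e-01,  2.72757754e-01,
        -7.72894686e-02],
       [ 0.00000000e+00,  0.00000000e+00,  0.00000000e+00,
         1.00000000e+00]])}
0.0188
```

View pics/a_scene.png

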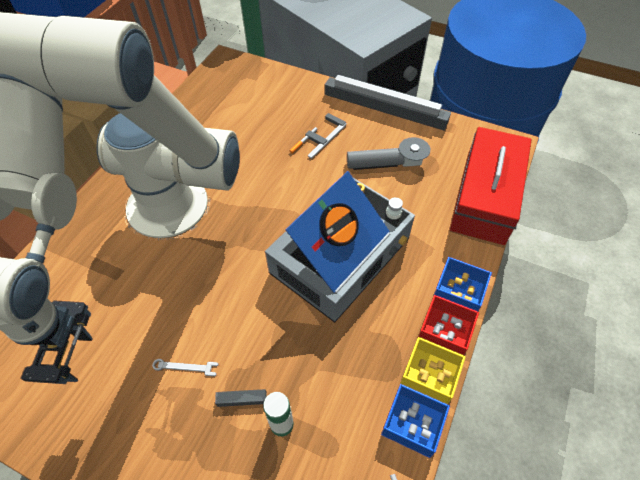

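View pics/a_side.png

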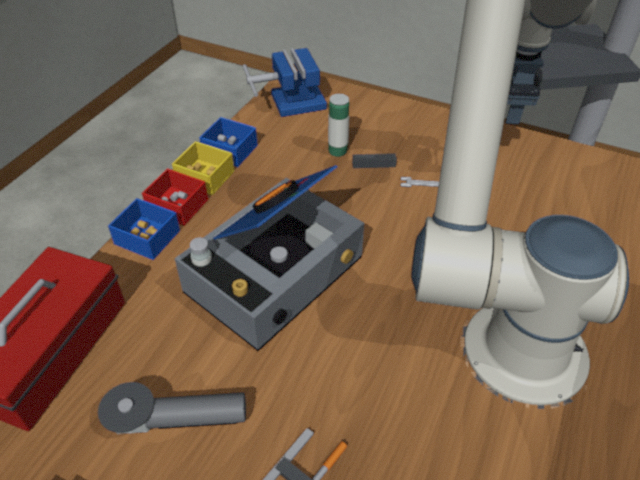

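```bash
python3 - <<'E'
from station import *
for c in ("scene","side"):
  for n in ("feeder","cover","cover_hinge","cover_edge","fastener_top","slot_stripe","jar","collar","spray","grinder"):
    r=find_in(c,n); print(c,n,[(d['conf'],[round(float(v),1) for v in d['point']]) for d in r[:2]])
E
```

```text
scene feeder [(0.8, [337.3, 247.1])]
scene cover [(0.96, [335.3, 229.0])]
scene cover_hinge [(0.83, [338.7, 235.5]), (0.34, [189.6, 366.9])]
scene cover_edge [(0.56, [339.6, 231.2])]
scene fastener_top [(0.55, [340.1, 224.3])]
scene slot_stripe [(0.71, [338.1, 224.4])]
scene jar [(0.58, [390.7, 205.8])]
scene collar [(0.69, [391.4, 205.5])]
scene spray [(0.85, [279.5, 412.8])]
scene grinder [(0.65, [339.1, 231.2]), (0.58, [391.8, 153.4])]
side feeder [(0.91, [272.7, 260.7]), (0.42, [270.2, 202.6])]
side cover [(0.57, [274.0, 199.1])]
side cover_hinge [(0.81, [271.0, 203.4])]
side cover_edge [(0.92, [274.5, 202.9])]
side fastener_top [(0.6, [268.7, 194.1]), (0.48, [274.4, 204.4])]
side slot_stripe [(0.6, [339.4, 125.3]), (0.58, [270.9, 192.4])]
side jar [(0.94, [196.9, 253.3])]
side collar [(0.79, [238.3, 286.4]), (0.71, [273.4, 198.0])]
side spray [(0.69, [240.2, 286.1]), (0.56, [339.2, 123.0])]
side grinder [(0.95, [157.7, 412.2])]
```

```bash
python3 - <<'E'
import cv2
a=cv2.imread("pics/a_scene.png")[160:340,240:440]; cv2.imwrite("pics/z1.png",cv2.resize(a,(800,720)[0:2],interpolation=3)[:600] if 0 else cv2.resize(a,None,fx=3.3,fy=3.3,interpolation=2))
a=cv2.imread("pics/a_side.png")[155:355,165:375]; cv2.imwrite("pics/z2.png",cv2.resize(a,None,fx=3,fy=3,interpolation=2))
E
```

```text
(no output)
```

View pics/z1.png

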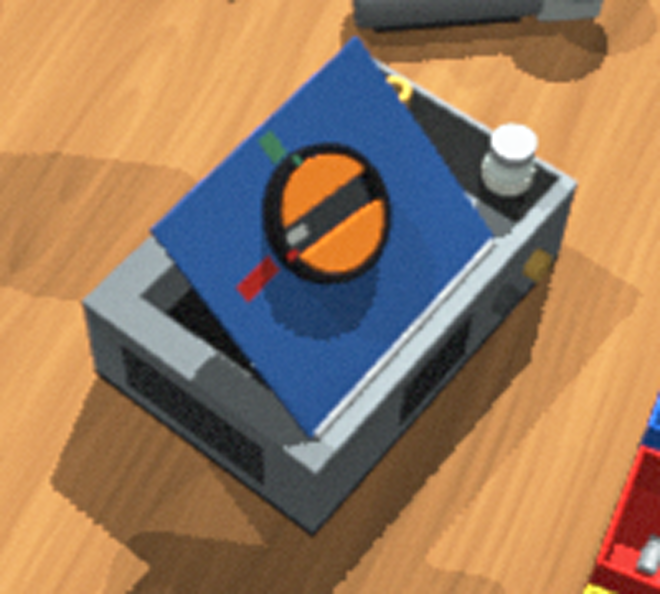

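View pics/z2.png

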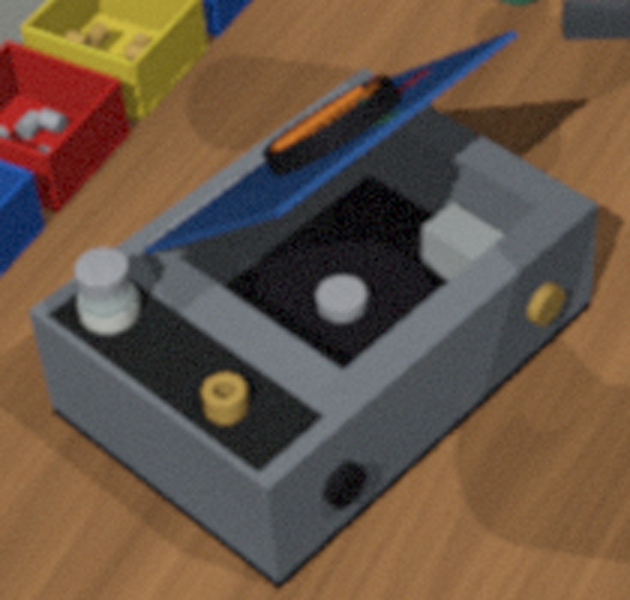

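```bash
cat > h.py <<'E'
from station import *
import numpy as np, cv2
from scipy.optimize import least_squares
from scipy.spatial.transform import Rotation as R
def proj(c,P):
    k=get_calibration(c) if isinstance(c,str) else c
    T=np.linalg.inv(k['T']); q=np.asarray(P)@T[:3,:3].T+T[:3,3]
    return np.c_[k['fx']*q[:,0]/q[:,2]+k['cx'],k['fy']*q[:,1]/q[:,2]+k['cy']]
def wcal():
    s=get_state(); k=dict(get_calibration('wrist'))
    T=np.eye(4);T[:3,:3]=R.from_euler('xyz',s['tcp_rot'],degrees=True).as_matrix();T[:3,3]=s['eef_pos']
    k['T']=T@k['mount']; return k
def f2w(p,P):
    c,s=np.cos(p[2]),np.sin(p[2]); P=np.atleast_2d(P).astype(float)
    return np.c_[p[0]+c*P[:,0]-s*P[:,1],p[1]+s*P[:,0]+c*P[:,1],P[:,2]]
def cov(a,P): # P=(dist from hinge, y, height above underside)
    P=np.atleast_2d(P).astype(float); d,y,h=P.T
    return np.c_[.110-d*np.cos(a)+h*np.sin(a),y,.130+d*np.sin(a)+h*np.cos(a)]
E
python3 - <<'E'
from h import *
sc=lambda u,v:(240+u/3.3,160+v/3.3); sd=lambda u,v:(165+u/3,155+v/3)
box=[('scene',(-.125,-.15,.13),sc(85,303)),('scene',(.135,-.15,.13),sc(315,470)),('scene',(.135,.23,.13),sc(575,182)),('scene',(.135,-.15,0),sc(313,532)),('scene',(-.125,-.15,0),sc(98,375)),
('side',(-.125,.23,.13),sd(262,475)),('side',(.135,.23,.13),sd(35,315)),('side',(-.125,-.15,.13),sd(597,205)),('side',(-.125,.23,0),sd(280,583)),('side',(.135,.23,0),sd(55,412)),('side',(-.125,-.15,0),sd(588,300))]
cv=[('scene',(.22,.13,.006),sc(355,38)),('scene',(.22,-.13,.006),sc(152,232)),('scene',(0,-.13,.006),sc(308,437)),('scene',(0,.13,.006),sc(495,240)),('side',(.22,-.13,.006),sd(515,35)),('side',(.22,.13,.003),sd(278,213)),('side',(0,.13,.003),sd(148,250)),('scene',(.13,0,.026),sc(327,213))]
K={n:get_calibration(n) for n in('scene','side')}
def res(p):
    r=[proj(K[c],f2w(p,P))[0]-uv for c,P,uv in box]+[proj(K[c],f2w(p,cov(p[3],P)))[0]-uv for c,P,uv in cv]
    return np.array(r)
o=least_squares(lambda p:res(p).ravel(),[.55,-.1,-.5,.5],loss='soft_l1')
print(o.x,np.degrees(o.x[2:])); print(res(o.x).round(1))
p=o.x;np.save('p.npy',p)
for n,P in dict(edge=cov(p[3],(.22,0,.006)),top=cov(p[3],(.13,0,.026)),hinge=[(.11,0,.13)],shuttop=cov(0,(.13,0,.026))).items(): print(n,f2w(p,P))
f=lambda t:proj(K['scene'],f2w(p,cov(p[3],(.13+.034*np.sin(t),-.034*np.cos(t),.010))))[0]
print([(t,((f(t)-[240,160])*3.3).round()) for t in (0,.1,.2,.3)])
E
```

```text
[ 0.60187712  0.01838757 -0.25651183  0.72657379] [-14.69704548  41.62961155]
[[-1.8 -0.3]
 [-0.5  1.3]
 [ 0.2  0.3]
 [-0.7  2.8]
 [-1.3  0.7]
 [ 1.2  4.3]
 [-3.  -2.2]
 [-0.3 -1.2]
 [-0.6  2.8]
 [-0.8  0.9]
 [-0.1  2.9]
 [-0.7 -0.3]
 [-1.6 -0.1]
 [ 0.2  0.9]
 [-0.5 -0.7]
 [-0.2 -1.4]
 [-0.1  0.7]
 [-1.8 -0.1]
 [ 1.1  0.3]]
edge [[0.55307375 0.0311882  0.2806335 ]]
top [[0.63099517 0.01075019 0.23579446]]
hinge [[ 0.70827801 -0.00952032  0.13      ]]
shuttop [[0.58253151 0.02346173 0.156     ]]
[(0, array([294., 242.])), (0.1, array([292., 239.])), (0.2, array([290., 235.])), (0.3, array([288., 231.]))]
```

```bash
cat >> h.py <<'E'
def pose():
    s=get_state(); return s,R.from_euler('xyz',s['tcp_rot'],degrees=True).as_matrix(),s['eef_pos']
def toward(pos,yaw):
    """increment to TCP world pos with tool down, tool y axis at heading yaw(deg)"""
    s,M,e=pose(); y=np.array([np.cos(np.radians(yaw)),np.sin(np.radians(yaw)),0]); x=np.array([0,0,-1.]); T=np.c_[x,y,np.cross(x,y)]
    return (M.T@(np.array(pos)-e)).round(4),(R.from_matrix(M.T@T).as_rotvec()).round(4)
E
python3 - <<'E'
from h import *
s,M,e=pose();print(M.round(3),np.degrees(np.arctan2(M[1,1],M[0,1])), s['t'])
p=np.load('p.npy')
# +x finger centre offset: finger centre 0.0455+.00675 from TCP
for yaw in (np.degrees(p[2]),np.degrees(p[2])+180):
    print(yaw)
    print(toward(f2w(p,cov(p[3],(.205,0,.006)))[0],yaw))
E
```

```text
[[ 0.     0.362 -0.932]
 [ 0.    -0.932 -0.362]
 [-1.    -0.    -0.   ]] -68.75541577554966 1.15
-14.697045477371608
(array([-0.0774, -0.4471, -0.5359]), array([-0.9435, -0.    , -0.    ]))
165.3029545226284
(array([-0.0774, -0.4471, -0.5359]), array([ 2.1981, -0.    ,  0.    ]))
```

```bash
python3 - <<'E'
from h import *
p=np.load('p.npy'); u=np.array([np.cos(p[2]),np.sin(p[2]),0])
t=f2w(p,cov(p[3],(.205,0,.006)))[0]-.052*u+[0,0,.08]
print(t,toward(t,np.degrees(p[2])))
E
```

```text
[0.51362013 0.04153649 0.35066881] (array([-0.1574, -0.4776, -0.4938]), array([-0.9435, -0.    , -0.    ]))
```

Emit:
servo_tool(
  increments=[
    [[-0.04,0,0],[0,0,0],100],
    [[-0.08,0,0],[0,0,0],100],
    [[-0.115,-0.015,-0.015],[-0.1,0,0],100],
    [[-0.145,-0.04,-0.04],[-0.2,0,0],100],
    [[-0.157,-0.066,-0.068],[-0.3,0,0],100],
  ],
)

```text
t: 1.57
eef_pos: [0.2648, -0.4997, 0.3526]
tcp_rot: [70.7, 89.7, -70.7]
contact_force: [0.4, -0.4, 1.2]
opening: 1.0
```

```bash
python3 - <<'E'
from h import *
p=np.load('p.npy'); u=np.array([np.cos(p[2]),np.sin(p[2]),0])
t=f2w(p,cov(p[3],(.205,0,.006)))[0]-.052*u+[0,0,.08]
print(t,toward(t,np.degrees(p[2])),get_state()['eef_pos'])
E
```

```text
[0.51362013 0.04153649 0.35066881] (array([-0.    , -0.2677, -0.5321]), array([-0.6405,  0.0029, -0.0037])) [ 0.264792   -0.49967819  0.35262519]
```

Emit:
servo_tool(
  increments=[
    [[0,-0.018,-0.036],[-0.12,0,0],100],
    [[0,-0.036,-0.072],[-0.24,0,0],100],
    [[0,-0.054,-0.108],[-0.36,0,0],100],
    [[0,-0.072,-0.144],[-0.48,0,0],100],
    [[0,-0.09,-0.18],[-0.6,0,0],100],
  ],
)

```text
t: 1.98
eef_pos: [0.3496, -0.3152, 0.3521]
tcp_rot: [38.6, 89.7, -68.1]
contact_force: [0.3, -0.2, 0.9]
opening: 1.0
```

```bash
python3 - <<'E'
from h import *
p=np.load('p.npy'); u=np.array([np.cos(p[2]),np.sin(p[2]),0])
t=f2w(p,cov(p[3],(.205,0,.006)))[0]-.052*u+[0,0,.08]
print(t,toward(t,np.degrees(p[2])),get_state()['eef_pos'])
E
```

```text
[0.51362013 0.04153649 0.35066881] (array([ 1.000e-04,  5.460e-02, -3.888e-01]), array([-0.0349,  0.0041, -0.0031])) [ 0.34958674 -0.31521472  0.35214393]
```

Emit:
servo_tool(
  increments=[
    [[0,0.006,-0.041],[-0.03,0,0],100],
    [[0,0.012,-0.082],[-0.035,0,0],100],
    [[0,0.018,-0.123],[-0.035,0.004,-0.003],100],
    [[0,0.024,-0.164],[-0.035,0.004,-0.003],100],
    [[0,0.03,-0.205],[-0.035,0.004,-0.003],100],
  ],
)

```text
t: 2.4
eef_pos: [0.4373, -0.1261, 0.3517]
tcp_rot: [78.1, 90.0, -26.6]
contact_force: [0.7, 0.0, -0.4]
opening: 1.0
```

Emit:
servo_tool(
  increments=[
    [[0,0.005,-0.04],[0,0,0],100],
    [[0,0.01,-0.08],[0,0,0],100],
    [[0,0.015,-0.12],[0,0,0],100],
    [[0,0.018,-0.15],[0,0,0],100],
    [[0,0.022,-0.176],[0,0,0],100],
  ],
)

```text
t: 2.82
eef_pos: [0.5035, 0.0411, 0.3518]
tcp_rot: [99.9, 89.9, -4.7]
contact_force: [0.2, -0.9, -0.0]
opening: 1.005
```

```bash
python3 - <<'E'
from h import *
p=np.load('p.npy'); u=np.array([np.cos(p[2]),np.sin(p[2]),0])
t=f2w(p,cov(p[3],(.205,0,.006)))[0]-.052*u+[0,0,.08]
print(t,toward(t,np.degrees(p[2])),get_state()['eef_pos'])
k=wcal()
for n in ('wrist','scene','side'): cv2.imwrite(f"pics/b_{n}.png",grab_frame(n)[:,:,::-1])
im=cv2.imread("pics/b_wrist.png")
pts=[f2w(p,cov(p[3],(d,y,.006)))[0] for d in(0,.22) for y in(-.13,.13)]+[f2w(p,cov(p[3],(.13,0,.026)))[0]]+list(f2w(p,[(-.125,-.15,.13),(-.125,.23,.13)]))
q=proj(k,pts);print(q.round())
for a in q: cv2.circle(im,tuple(int(v) for v in a),3,(0,255,0),1)
cv2.imwrite("pics/b_w2.png",im)
E
```

```text
[0.51362013 0.04153649 0.35066881] (array([ 0.0011,  0.0096, -0.003 ]), array([ 0.0013, -0.0002, -0.0009])) [0.50354905 0.04111494 0.35177188]
[[484. 304.]
 [516.  86.]
 [375. 378.]
 [392.  54.]
 [462. 224.]
 [300. 316.]
 [295. -19.]]
```

View pics/b_w2.png

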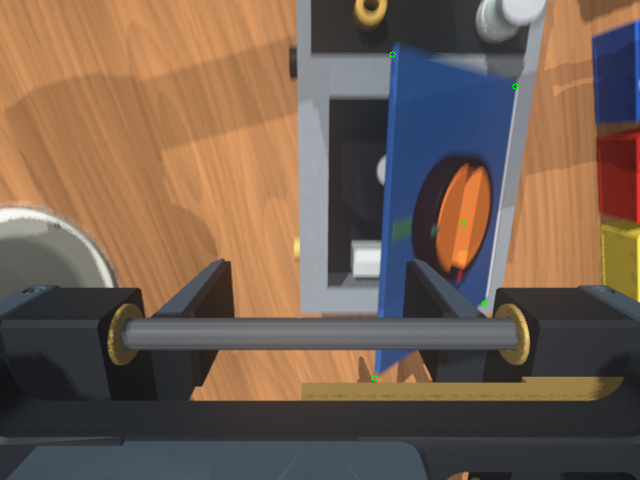

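View pics/b_side.png

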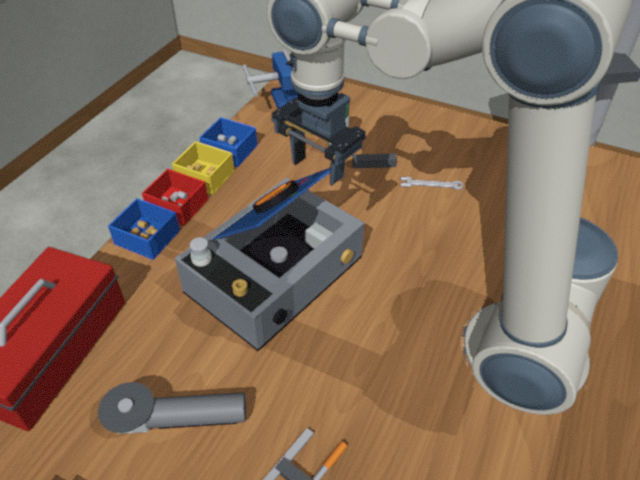

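```bash
cat > w.py <<'E'
from h import *
import sys
p=np.load('p.npy'); yaw=np.degrees(p[2]); u=np.array([np.cos(p[2]),np.sin(p[2]),0])
print(get_state()['contact_force'].round(1))
for a in [float(v) for v in sys.argv[1:]]:
    t=f2w(p,cov(a,(.205,0,.006)))[0]-.052*u+[0,0,.00675*np.tan(max(a,0))]
    print(a,t.round(4),*toward(t,yaw))
E
python3 w.py .8 .75 .7 .6 .5 .4 .3 .2 .1 0
```

```text
[ 0.3 -0.8 -0.5]
0.8 [0.524  0.0388 0.2882] [ 0.0633  0.02   -0.004 ] [ 0.0026  0.0001 -0.0005]
0.75 [0.5168 0.0407 0.2804] [ 0.0711  0.0127 -0.004 ] [ 0.0026  0.0001 -0.0005]
0.7 [0.5101 0.0425 0.2723] [ 0.0791  0.0056 -0.004 ] [ 0.0026  0.0001 -0.0005]
0.6 [0.4976 0.0457 0.2553] [ 0.0961 -0.0073 -0.004 ] [ 0.0026  0.0001 -0.0005]
0.5 [0.4867 0.0486 0.2372] [ 0.1142 -0.0185 -0.0041] [ 0.0026  0.0001 -0.0005]
0.4 [0.4776 0.051  0.2182] [ 0.1332 -0.0279 -0.0041] [ 0.0026  0.0001 -0.0005]
0.3 [0.4703 0.0529 0.1984] [ 0.1531 -0.0355 -0.0041] [ 0.0026  0.0001 -0.0005]
0.2 [0.4648 0.0543 0.178 ] [ 0.1735 -0.0412 -0.0041] [ 0.0026  0.0001 -0.0005]
0.1 [0.4613 0.0553 0.1571] [ 0.1943 -0.0449 -0.0042] [ 0.0026  0.0001 -0.0005]
0.0 [0.4597 0.0557 0.136 ] [ 0.2154 -0.0465 -0.0042] [ 0.0026  0.0001 -0.0005]
```

Emit:
servo_tool(
  increments=[
    [[0.02,0.008,-0.002],[0,0,0],100],
    [[0.045,0.01,-0.004],[0,0,0],100],
    [[0.06,0.01,-0.004],[0,0,0],100],
    [[0.068,0.01,-0.004],[0,0,0],100],
    [[0.076,0.01,-0.004],[0,0,0],100],
  ],
)

```text
t: 3.38
eef_pos: [0.514, 0.0406, 0.2751]
tcp_rot: [11.2, 90.0, -93.4]
contact_force: [0.1, -0.1, 0.6]
opening: 1.0
```

```bash
python3 w.py .75 .7 .6 .5 .4 .3 .2 ; python3 -c "
from h import *
for n in ('wrist','scene','side'): cv2.imwrite(f'pics/c_{n}.png',grab_frame(n)[:,:,::-1])"
```

```text
[ 0.1 -0.1  0.6]
0.75 [0.5168 0.0407 0.2804] [-0.0053  0.0028 -0.0008] [ 0.0018  0.0004 -0.0001]
0.7 [0.5101 0.0425 0.2723] [ 0.0027 -0.0042 -0.0008] [ 0.0018  0.0004 -0.0001]
0.6 [0.4976 0.0457 0.2553] [ 0.0198 -0.0171 -0.0008] [ 0.0018  0.0004 -0.0001]
0.5 [0.4867 0.0486 0.2372] [ 0.0378 -0.0283 -0.0009] [ 0.0018  0.0004 -0.0001]
0.4 [0.4776 0.051  0.2182] [ 0.0569 -0.0378 -0.0009] [ 0.0018  0.0004 -0.0001]
0.3 [0.4703 0.0529 0.1984] [ 0.0767 -0.0454 -0.0009] [ 0.0018  0.0004 -0.0001]
0.2 [0.4648 0.0543 0.178 ] [ 0.0971 -0.051  -0.0009] [ 0.0018  0.0004 -0.0001]
```

View pics/c_wrist.png

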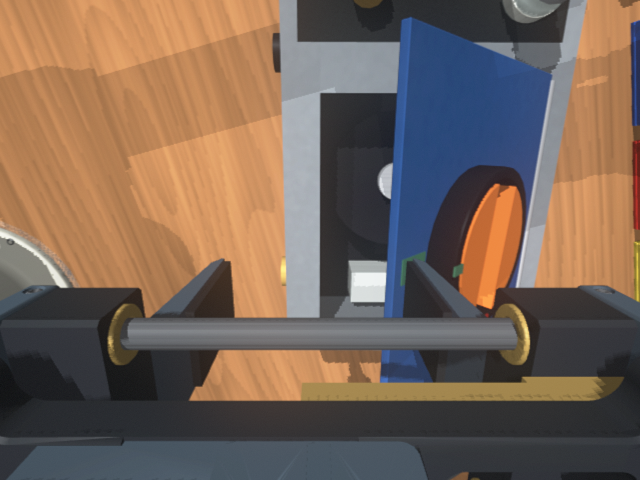

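View pics/c_scene.png

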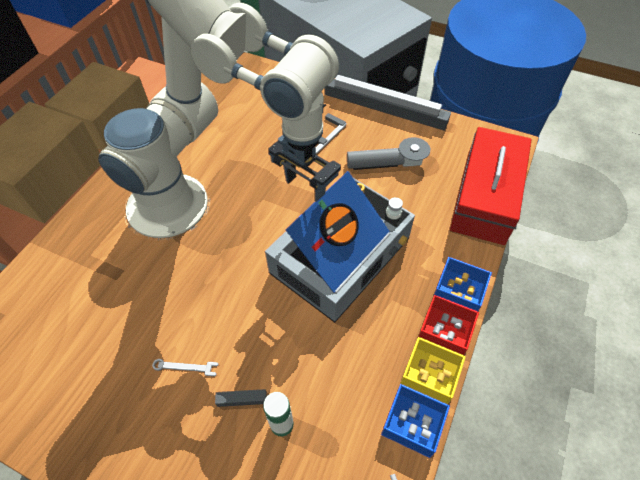

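Emit:
servo_tool(
  increments=[
    [[0.003,-0.002,0],[0,0,0],100],
    [[0.011,-0.008,0],[0,0,0],100],
    [[0.02,-0.015,0],[0,0,0],100],
    [[0.029,-0.021,0],[0,0,0],100],
    [[0.038,-0.026,0],[0,0,0],100],
  ],
)

```text
t: 3.95
eef_pos: [0.489, 0.0475, 0.2382]
tcp_rot: [95.5, 89.9, -9.0]
contact_force: [0.0, -0.5, -0.2]
opening: 1.003
```

```bash
python3 w.py .6 .5 .4 .3 .2 .1 0 ; python3 -c "
from h import *
for n in ('wrist','scene','side'): cv2.imwrite(f'pics/d_{n}.png',grab_frame(n)[:,:,::-1])"
```

```text
[ 0.  -0.5 -0.2]
0.6 [0.4976 0.0457 0.2553] [-0.0171  0.0088 -0.0004] [ 0.0022 -0.0002 -0.0021]
0.5 [0.4867 0.0486 0.2372] [ 0.001  -0.0025 -0.0004] [ 0.0022 -0.0002 -0.0021]
0.4 [0.4776 0.051  0.2182] [ 0.02   -0.012  -0.0005] [ 0.0022 -0.0002 -0.0021]
0.3 [0.4703 0.0529 0.1984] [ 0.0398 -0.0196 -0.0005] [ 0.0022 -0.0002 -0.0021]
0.2 [0.4648 0.0543 0.178 ] [ 0.0602 -0.0253 -0.0005] [ 0.0022 -0.0002 -0.0021]
0.1 [0.4613 0.0553 0.1571] [ 0.0811 -0.029  -0.0005] [ 0.0022 -0.0002 -0.0021]
0.0 [0.4597 0.0557 0.136 ] [ 0.1022 -0.0307 -0.0005] [ 0.0022 -0.0002 -0.0021]
```

View pics/d_wrist.png

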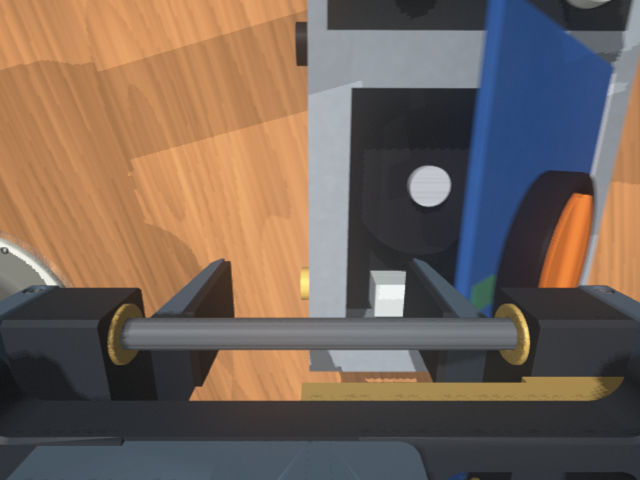

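```bash
python3 - <<'E'
from h import *
p=np.load('p.npy'); out=[]
for n in ('scene','side'):
    im=cv2.imread(f'pics/d_{n}.png'); k=get_calibration(n)
    s=4; u0,v0=(270,150) if n=='scene' else (230,130)
    z=cv2.resize(im[v0:v0+150,u0:u0+150 if n=='scene' else u0+150],None,fx=s,fy=s,interpolation=2)[:, :400] if 0 else cv2.resize(im[v0:v0+140,u0:u0+100+ (40 if n=='scene' else 40)],(560,560),interpolation=2)
    P=f2w(p,cov(p[3],[(0,-.13,.006),(.22,-.13,.006),(.22,.13,.006),(0,.13,.006)]))
    q=((proj(k,P)-[u0,v0])*4).astype(int)
    cv2.polylines(z,[q],True,(0,255,0),1)
    out.append(z)
cv2.imwrite('pics/d_ov.png',cv2.resize(np.hstack(out),(800,400)))
E
```

```text
(no output)
```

View pics/d_ov.png

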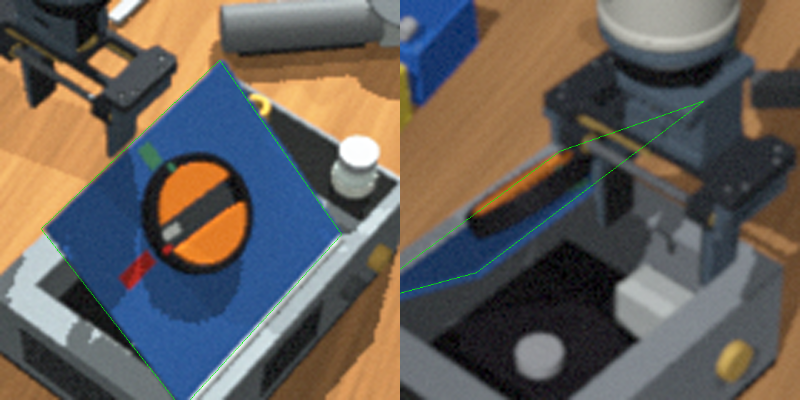

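Emit:
servo_tool(
  increments=[
    [[0,-0.012,0],[0,0,0],100],
    [[-0.015,-0.02,0],[0,0,0],100],
    [[-0.05,-0.02,0],[0,0,0],100],
    [[-0.07,0,0],[0,0,0],100],
    [[-0.072,0.024,0],[0,0,0],100],
  ],
)

```text
t: 4.52
eef_pos: [0.5133, 0.0418, 0.3158]
tcp_rot: [101.1, 89.5, -3.4]
contact_force: [1.0, -0.2, 1.2]
opening: 1.002
```

```bash
python3 w.py .75 .7
```

```text
[ 1.  -0.2  1.2]
0.75 [0.5168 0.0407 0.2804] [0.0354 0.0034 0.0002] [ 0.003  -0.0016 -0.0081]
0.7 [0.5101 0.0425 0.2723] [ 0.0434 -0.0037  0.0002] [ 0.003  -0.0016 -0.0081]
```

Emit:
servo_tool(
  increments=[
    [[0.015,0.007,0],[0,0,-0.008],100],
    [[0.03,0.007,0],[0,0,-0.008],100],
    [[0.04,0.007,0],[0,0,-0.008],100],
    [[0.046,0.007,0],[0,0,-0.008],100],
    [[0.052,0.007,0],[0,0,-0.008],100],
  ],
)

```text
t: 4.93
eef_pos: [0.5197, 0.0402, 0.2631]
tcp_rot: [-146.6, 89.9, 108.9]
contact_force: [0.1, 0.4, 1.0]
opening: 0.999
```

```bash
python3 w.py .7 .6 .5 .4 .3 .2 .1 0 ; python3 -c "
from h import *
for n in ('wrist','scene'): cv2.imwrite(f'pics/e_{n}.png',grab_frame(n)[:,:,::-1])
a=cv2.imread('pics/e_scene.png')[150:290,270:410]; b=cv2.imread('pics/e_wrist.png')
cv2.imwrite('pics/e.png',np.hstack([cv2.resize(a,(390,390),interpolation=2),cv2.resize(b,(400,300))[:].copy() if 0 else cv2.resize(b[140:,200:600],(400,390))[:,:]]))"
```

```text
[0.1 0.4 1. ]
0.7 [0.5101 0.0425 0.2723] [-0.0092 -0.0099  0.0002] [ 0.0032 -0.0014  0.0009]
0.6 [0.4976 0.0457 0.2553] [ 0.0078 -0.0228  0.0002] [ 0.0032 -0.0014  0.0009]
0.5 [0.4867 0.0486 0.2372] [ 0.0259 -0.034   0.0002] [ 0.0032 -0.0014  0.0009]
0.4 [0.4776 0.051  0.2182] [ 0.045  -0.0434  0.0002] [ 0.0032 -0.0014  0.0009]
0.3 [0.4703 0.0529 0.1984] [ 0.0648 -0.051   0.0002] [ 0.0032 -0.0014  0.0009]
0.2 [0.4648 0.0543 0.178 ] [ 0.0852 -0.0566  0.0002] [ 0.0032 -0.0014  0.0009]
0.1 [0.4613 0.0553 0.1571] [ 0.1061 -0.0603  0.0002] [ 0.0032 -0.0014  0.0009]
0.0 [0.4597 0.0557 0.136 ] [ 0.1272 -0.0619  0.0002] [ 0.0032 -0.0014  0.0009]
```

View pics/e.png

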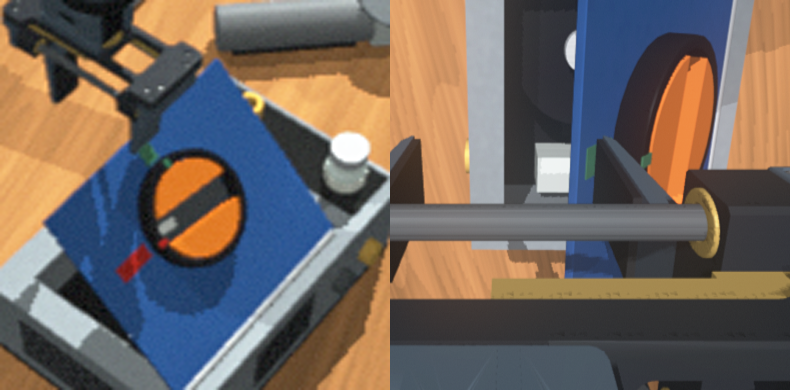

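Emit:
servo_tool(
  increments=[
    [[0.004,0,0],[0,0,0],100],
    [[0.008,-0.001,0],[0,0,0],100],
    [[0.013,-0.004,0],[0,0,0],100],
    [[0.018,-0.008,0],[0,0,0],100],
    [[0.024,-0.013,0],[0,0,0],100],
  ],
)

```text
t: 5.45
eef_pos: [0.5071, 0.0435, 0.239]
tcp_rot: [-169.4, 89.9, 86.0]
contact_force: [1.6, -1.0, 0.8]
opening: 1.002
```

```bash
python3 w.py .6 .5 .4 .3 .2 .1 0 ; python3 -c "
from h import *
for n in ('wrist','scene'): cv2.imwrite(f'pics/f_{n}.png',grab_frame(n)[:,:,::-1])
a=cv2.imread('pics/f_scene.png')[150:290,270:410]; b=cv2.imread('pics/f_wrist.png')
cv2.imwrite('pics/f.png',np.hstack([cv2.resize(a,(390,390),interpolation=2),cv2.resize(b[140:,200:600],(400,390))]))"
```

```text
[ 1.6 -1.   0.8]
0.6 [0.4976 0.0457 0.2553] [-0.0164 -0.0098  0.0002] [ 0.0031 -0.0016  0.0003]
0.5 [0.4867 0.0486 0.2372] [ 0.0017 -0.021   0.0002] [ 0.0031 -0.0016  0.0003]
0.4 [0.4776 0.051  0.2182] [ 0.0208 -0.0304  0.0002] [ 0.0031 -0.0016  0.0003]
0.3 [0.4703 0.0529 0.1984] [ 0.0406 -0.038   0.0002] [ 0.0031 -0.0016  0.0003]
0.2 [0.4648 0.0543 0.178 ] [ 0.061  -0.0437  0.0003] [ 0.0031 -0.0016  0.0003]
0.1 [0.4613 0.0553 0.1571] [ 0.0819 -0.0473  0.0003] [ 0.0031 -0.0016  0.0003]
0.0 [0.4597 0.0557 0.136 ] [ 0.103  -0.0489  0.0003] [ 0.0031 -0.0016  0.0003]
```

View pics/f.png

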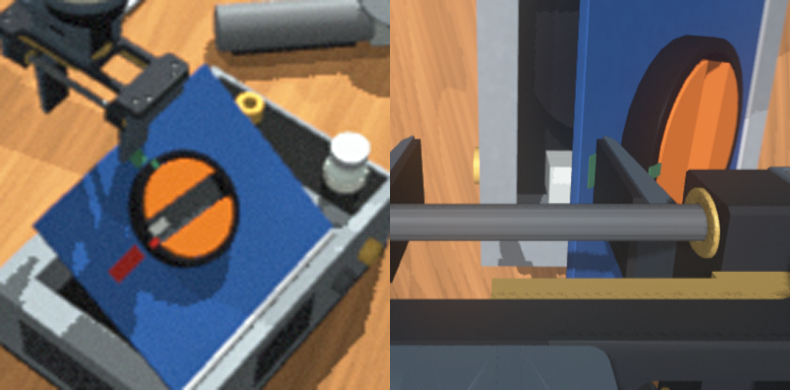

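Emit:
servo_tool(
  increments=[
    [[0.006,-0.008,0],[0,0,0],100],
    [[0.014,-0.016,0],[0,0,0],100],
    [[0.023,-0.024,0],[0,0,0],100],
    [[0.032,-0.03,0],[0,0,0],100],
    [[0.042,-0.035,0],[0,0,0],100],
  ],
)

```text
t: 5.97
eef_pos: [0.4717, 0.0526, 0.1962]
tcp_rot: [-117.2, 89.9, 138.3]
contact_force: [2.3, -0.8, 1.5]
opening: 1.002
```

```bash
python3 w.py .4 .3 .2 .1 0 ; python3 -c "
from h import *
for n in ('wrist','scene'): cv2.imwrite(f'pics/g_{n}.png',grab_frame(n)[:,:,::-1])
a=cv2.imread('pics/g_scene.png')[150:290,270:410]; b=cv2.imread('pics/g_wrist.png')
cv2.imwrite('pics/g.png',np.hstack([cv2.resize(a,(390,390),interpolation=2),cv2.resize(b[140:,200:600],(400,390))]))"
```

```text
[ 2.3 -0.8  1.5]
0.4 [0.4776 0.051  0.2182] [-0.022   0.0061  0.    ] [ 0.0034 -0.0011  0.0021]
0.3 [0.4703 0.0529 0.1984] [-0.0022 -0.0014  0.    ] [ 0.0034 -0.0011  0.0021]
0.2 [0.4648 0.0543 0.178 ] [ 0.0182 -0.007   0.    ] [ 0.0034 -0.0011  0.0021]
0.1 [0.4613 0.0553 0.1571] [ 0.0391 -0.0107  0.    ] [ 0.0034 -0.0011  0.0021]
0.0 [0.4597 0.0557 0.136 ] [ 0.0602 -0.0122  0.0001] [ 0.0034 -0.0011  0.0021]
```

View pics/g.png

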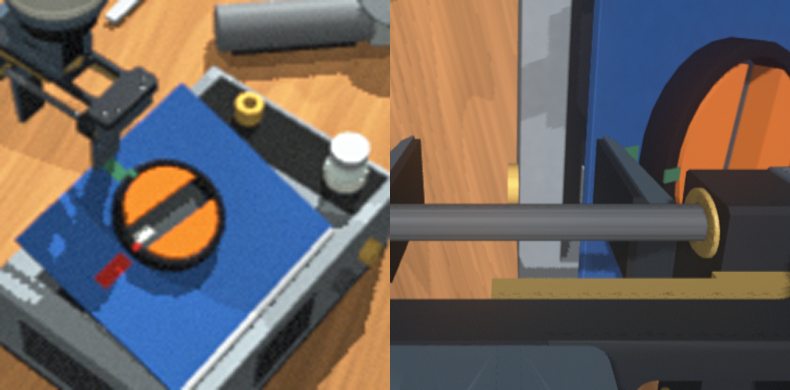

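Emit:
servo_tool(
  increments=[
    [[0.01,-0.001,0],[0,0,0],100],
    [[0.02,-0.003,0],[0,0,0],100],
    [[0.03,-0.005,0],[0,0,0],100],
    [[0.04,-0.006,0],[0,0,0],100],
    [[0.05,-0.007,0],[0,0,0],100],
  ],
)

```text
t: 6.48
eef_pos: [0.4634, 0.0545, 0.1453]
tcp_rot: [-93.9, 89.7, 161.6]
contact_force: [-1.3, 0.4, 1.2]
opening: 0.999
```

```bash
python3 w.py .1 0 ; python3 -c "
from h import *
for n in ('wrist','scene'): cv2.imwrite(f'pics/i_{n}.png',grab_frame(n)[:,:,::-1])
a=cv2.imread('pics/i_scene.png')[150:290,270:410]; b=cv2.imread('pics/i_wrist.png')
cv2.imwrite('pics/i.png',np.hstack([cv2.resize(a,(390,390),interpolation=2),cv2.resize(b[140:,200:600],(400,390))]))"
```

```text
[-1.3  0.4  1.2]
0.1 [0.4613 0.0553 0.1571] [-0.0118 -0.0023 -0.0002] [ 0.0036 -0.0004  0.0056]
0.0 [0.4597 0.0557 0.136 ] [ 0.0093 -0.0038 -0.0002] [ 0.0036 -0.0004  0.0056]
```

View pics/i.png

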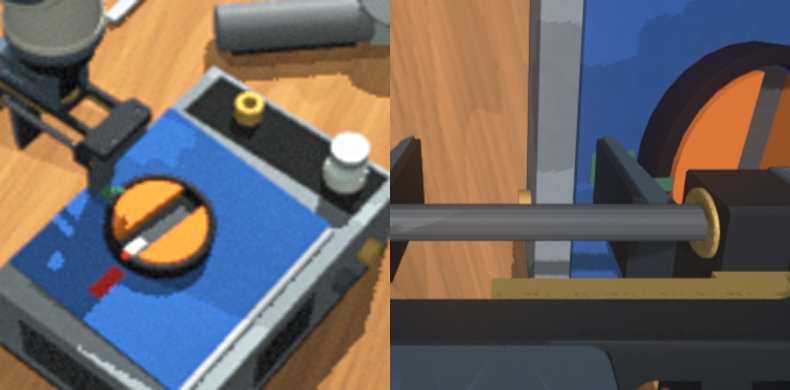

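Emit:
servo_tool(
  increments=[
    [[0.003,-0.003,0],[0,0,0],100],
    [[0.006,-0.003,0],[0,0,0],100],
    [[0.009,-0.003,0],[0,0,0],100],
    [[0.011,-0.003,0],[0,0,0],100],
    [[0.012,-0.003,0],[0,0,0],100],
  ],
)

```text
t: 7.0
eef_pos: [0.4594, 0.0553, 0.1325]
tcp_rot: [-88.6, 89.5, 166.9]
contact_force: [-0.8, 0.2, 1.5]
opening: 0.998
```

```bash
python3 w.py 0
```

```text
[-0.8  0.2  1.5]
0.0 [0.4597 0.0557 0.136 ] [-0.0035  0.0001 -0.0004] [0.0036 0.0002 0.0081]
```

```bash
python3 -c "
from h import *
for n in ('wrist','scene','side'): cv2.imwrite(f'pics/j_{n}.png',grab_frame(n)[:,:,::-1])
a=cv2.imread('pics/j_side.png')[130:330,230:430]; b=cv2.imread('pics/j_wrist.png')
cv2.imwrite('pics/j.png',np.hstack([cv2.resize(a,(390,390),interpolation=2),cv2.resize(b[140:,200:600],(400,390))]))"
```

```text
(no output)
```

View pics/j.png

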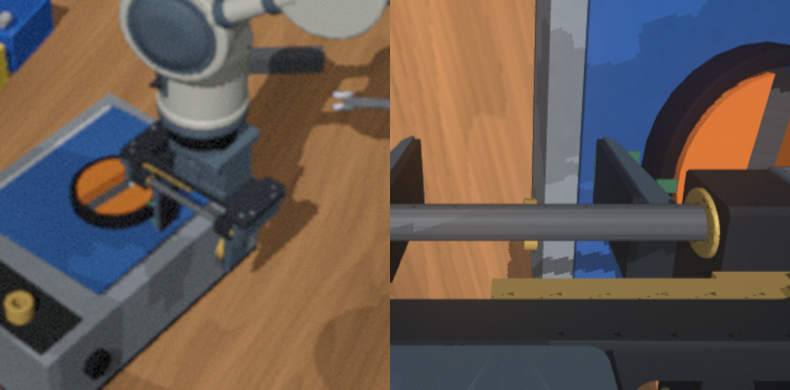

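Emit:
servo_tool(
  increments=[
    [[0.002,0,0],[0,0,0],100],
    [[0.003,0,0],[0,0,0],100],
    [[0.003,0,0],[0,0,0],100],
  ],
)

```text
t: 7.4
eef_pos: [0.4595, 0.0553, 0.1295]
tcp_rot: [-88.2, 89.5, 167.3]
contact_force: [-0.8, 0.3, 0.3]
opening: 0.999
```

```bash
python3 - <<'E'
from h import *
p=np.load('p.npy'); 
k=wcal()
for n in ('wrist','scene','side'): cv2.imwrite(f'pics/k_{n}.png',grab_frame(n)[:,:,::-1])
im=cv2.imread('pics/k_scene.png'); 
u0,v0=260,160;z=cv2.resize(im[v0:v0+150,u0:u0+150],None,fx=4,fy=4,interpolation=2)
for a,c in((0,(0,255,0)),(.1,(0,255,255))):
    P=f2w(p,cov(a,[(0,-.13,.006),(.22,-.13,.006),(.22,.13,.006),(0,.13,.006)]))
    cv2.polylines(z,[((proj('scene',P)-[u0,v0])*4).astype(int)],True,c,1)
    t=np.linspace(0,6.28,40); P=f2w(p,cov(a,np.c_[.13+.058*np.cos(t),.058*np.sin(t),0*t+.026]))
    cv2.polylines(z,[((proj('scene',P)-[u0,v0])*4).astype(int)],True,c,1)
cv2.imwrite('pics/k.png',z)
im=cv2.imread('pics/k_wrist.png')
s,M,e=pose(); loc=np.array([(0,s1*y,zz) for s1 in(1,-1) for y in(.0455,.059) for zz in(-.016,.016)])
q=proj(k,loc@M.T+e)
for a in q: cv2.circle(im,tuple(int(v) for v in a),2,(0,0,255),-1)
P=f2w(p,cov(0,[(0,-.13,.006),(.22,-.13,.006),(.22,.13,.006),(0,.13,.006)]));cv2.polylines(im,[proj(k,P).astype(int)],True,(0,255,0),1)
t=np.linspace(0,6.28,40); P=f2w(p,cov(0,np.c_[.13+.058*np.cos(t),.058*np.sin(t),0*t+.026]));cv2.polylines(im,[proj(k,P).astype(int)],True,(0,255,0),1)
cv2.imwrite('pics/kw.png',im)
E
```

```text
(no output)
```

View pics/k.png

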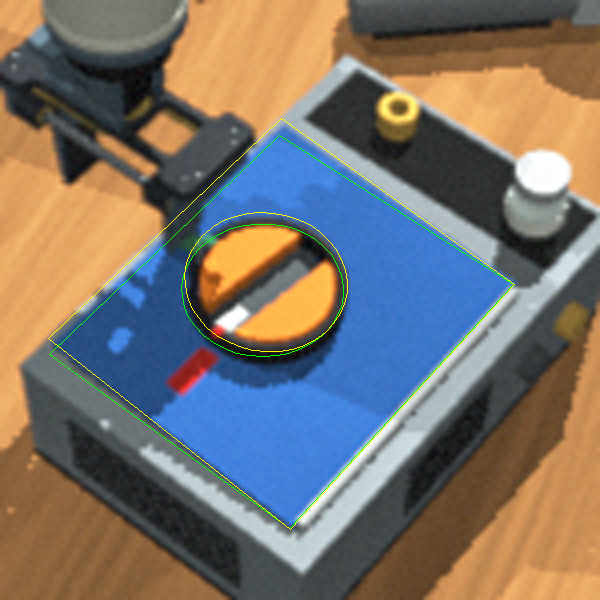

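View pics/kw.png

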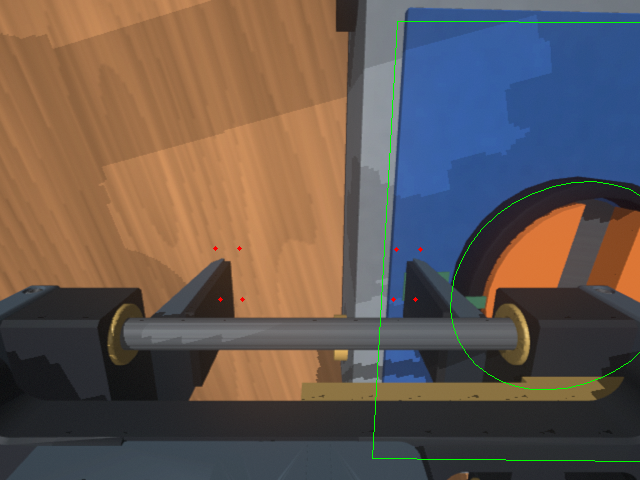

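```bash
python3 - <<'E'
from h import *
p=np.load('p.npy'); 
im=cv2.imread('pics/k_side.png'); 
u0,v0=175,155;z=cv2.resize(im[v0:v0+200,u0:u0+200],None,fx=4,fy=4,interpolation=2)
cv2.imwrite('pics/ks0.png',z[:600])
for a,c in((0,(0,255,0)),(.1,(0,255,255))):
    P=f2w(p,cov(a,[(0,-.13,.006),(.22,-.13,.006),(.22,.13,.006),(0,.13,.006)]))
    cv2.polylines(z,[((proj('side',P)-[u0,v0])*4).astype(int)],True,c,1)
    t=np.linspace(0,6.28,40); P=f2w(p,cov(a,np.c_[.13+.058*np.cos(t),.058*np.sin(t),0*t+.026]))
    cv2.polylines(z,[((proj('side',P)-[u0,v0])*4).astype(int)],True,c,1)
P=f2w(p,[(-.125,-.15,.13),(-.125,.23,.13),(.135,.23,.13),(.135,-.15,.13)])
cv2.polylines(z,[((proj('side',P)-[u0,v0])*4).astype(int)],True,(0,0,255),1)
cv2.imwrite('pics/ks.png',z[:600])
E
```

```text
(no output)
```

View pics/ks.png

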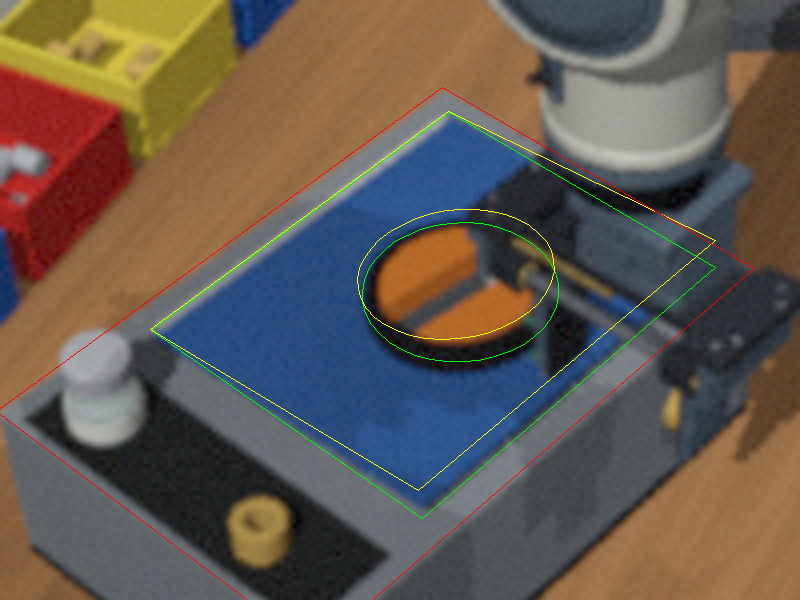

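View pics/ks0.png

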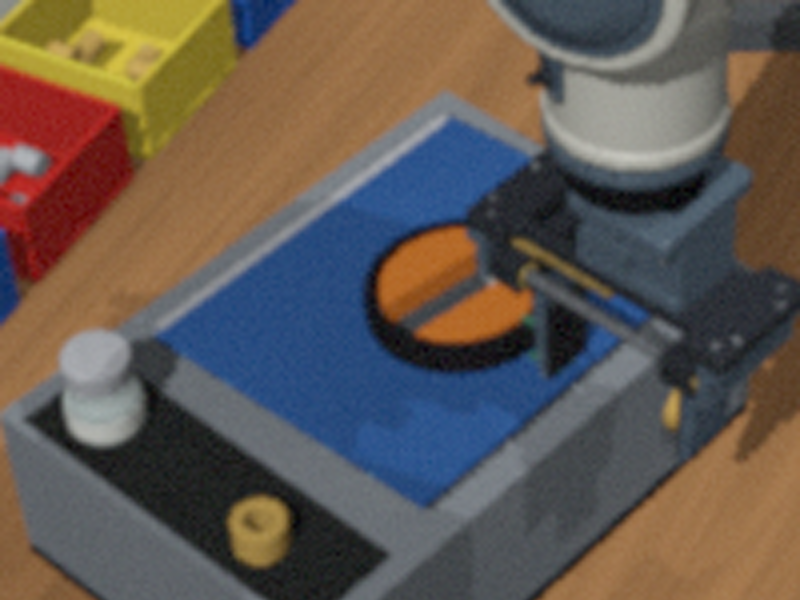

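```bash
python3 - <<'E'
from h import *
a=cv2.imread('pics/b_wrist.png')[0:340,270:570]; cv2.imwrite('pics/bz.png',cv2.resize(a,None,fx=1.75,fy=1.75,interpolation=2))
a=cv2.imread('pics/k_wrist.png')[0:300,320:640]; cv2.imwrite('pics/kz.png',cv2.resize(a,None,fx=2,fy=2,interpolation=2))
E
```

```text
(no output)
```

View pics/bz.png

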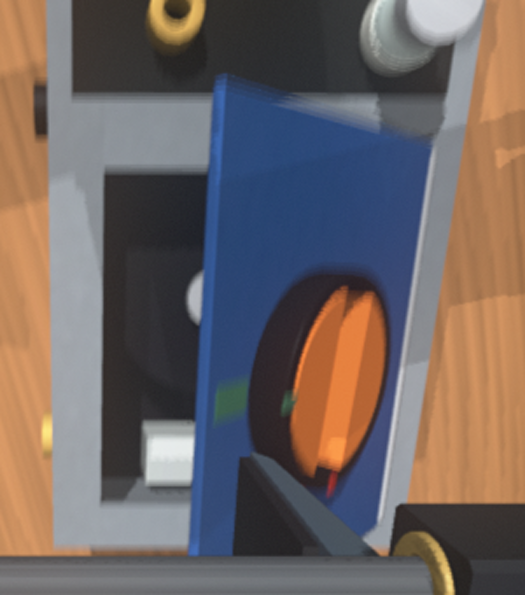

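View pics/kz.png

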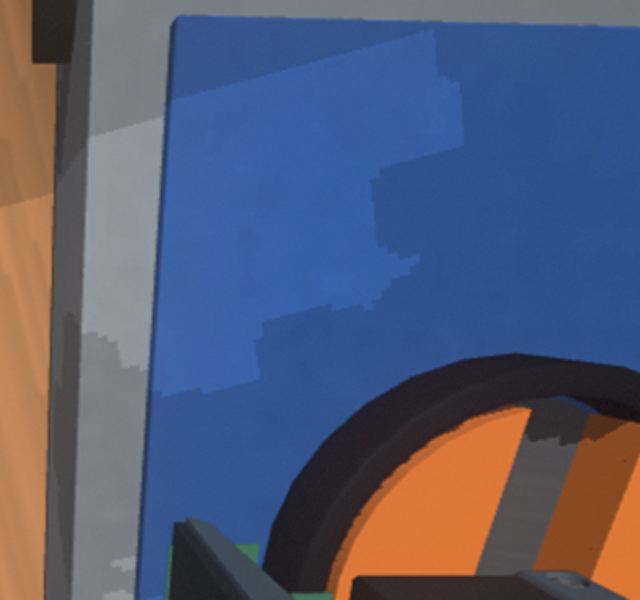

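```bash
cat > fit.py <<'E'
from h import *
sc=lambda u,v:(260+u/4,160+v/4); sd=lambda u,v:(175+u/4,155+v/4)
K={n:get_calibration(n) for n in('scene','side')}; K['wk']=wcal()
kb=dict(get_calibration('wrist')); yb=np.radians(-14.697)
y=np.array([np.cos(yb),np.sin(yb),0]);x=np.array([0,0,-1.]);Tb=np.c_[x,y,np.cross(x,y)]@R.from_rotvec([.0013,-.0002,-.0009]).as_matrix().T
T=np.eye(4);T[:3,:3]=Tb;T[:3,3]=[0.50354905,0.04111494,0.35177188];kb['T']=T@kb['mount'];K['wb']=kb
B=[('scene',(-.125,.23,.13),sc(345,57)),('scene',(.135,.23,.13),sc(600,212)),('scene',(.135,-.15,.13),sc(303,572)),('scene',(-.125,-.15,.13),sc(22,370)),
('side',(.135,-.15,.13),sd(450,93)),('side',(.135,.23,.13),sd(5,413)),('wb',(-.125,-.15,.13),(301,312.6))]
C0=[('wb',(.22,.13,.006),(398,44.6)),('wb',(0,.13,.006),(517,83))]
C1=[('scene',(0,.13,.006),sc(513,285)),('scene',(0,-.13,.006),sc(298,525)),('side',(0,.13,.006),sd(160,332)),('side',(.22,.13,.006),sd(432,505)),('wk',(.22,.13,.006),(407.5,8))]
L=[('wk','x',-.11,.136,(388.5,299)),] 
def res(p):
    r=[proj(K[c],f2w(p,P))[0]-uv for c,P,uv in B]+[proj(K[c],f2w(p,cov(p[3],P)))[0]-uv for c,P,uv in C0]+[proj(K[c],f2w(p,cov(p[4],P)))[0]-uv for c,P,uv in C1]
    q=proj(K['wk'],f2w(p,cov(p[4],[(.22,0,.006),(.22,.1,.006)]))); t=(299-q[0,1])/(q[1,1]-q[0,1]); r.append([q[0,0]+t*(q[1,0]-q[0,0])-388.5,0])
    q=proj(K['wk'],f2w(p,[(-.125,0,.13),(-.125,.1,.13)])); d=q[1]-q[0]
    r.append([q[0,0]+d[0]*(300-q[0,1])/d[1]-356,q[0,0]+d[0]*(0-q[0,1])/d[1]-366])
    return np.array(r)
o=least_squares(lambda p:res(p).ravel(),[.6,.02,-.256,.7,0],loss='soft_l1');p=o.x
print(p.round(4)); print(res(p).round(1)); np.save('p2.npy',p)
E
python3 fit.py
```

```text
[ 0.6033  0.0205 -0.2531  0.7459  0.0544]
[[ 0.1 -0.6]
 [ 5.   1.8]
 [ 0.3  0.2]
 [-0.7 -1.2]
 [-3.1 -1. ]
 [-3.5  0.2]
 [-0.3  1.8]
 [ 0.2  5. ]
 [-0.4  0.4]
 [ 1.  -0.7]
 [-0.9  0.6]
 [-3.2  0. ]
 [-3.6  0.1]
 [-1.2 -0.7]
 [ 0.1  0. ]
 [ 0.2  0. ]]
```

```bash
python3 - <<'E'
from h import *
k=wcal(); s,M,e=pose()
for x in (0,-.005,-.01,-.015,-.02):
    print(x,proj(k,np.array([(x,.0455,-.016),(x,.059,-.016),(x,.0455,.016),(x,-.0455,-.016)])@M.T+e).round().tolist())
im=cv2.imread('pics/k_wrist.png')[230:400,370:530]; cv2.imwrite('pics/kf.png',cv2.resize(im,None,fx=3.5,fy=3.5,interpolation=2))
E
```

```text
0 [[397.0, 249.0], [420.0, 249.0], [393.0, 299.0], [239.0, 249.0]]
-0.005 [[399.0, 252.0], [423.0, 252.0], [395.0, 303.0], [237.0, 252.0]]
-0.01 [[401.0, 254.0], [425.0, 254.0], [397.0, 307.0], [235.0, 254.0]]
-0.015 [[403.0, 257.0], [428.0, 257.0], [399.0, 311.0], [233.0, 257.0]]
-0.02 [[405.0, 261.0], [431.0, 261.0], [401.0, 316.0], [231.0, 260.0]]
```

View pics/kf.png

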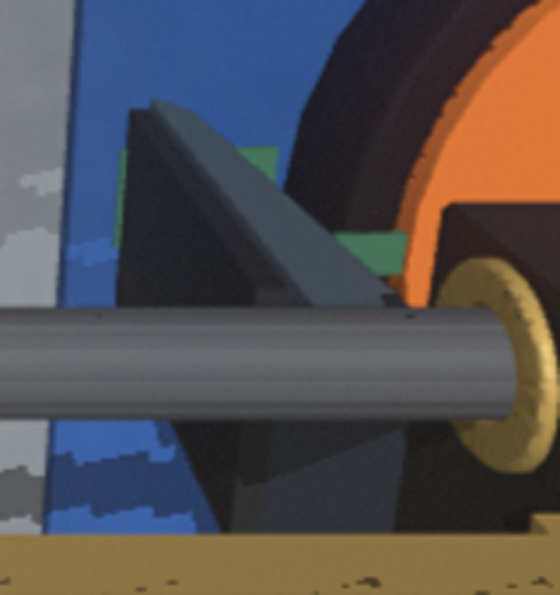

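Emit:
servo_tool(
  increments=[
    [[0.004,0,0],[0,0,0],100],
    [[0.007,0,0],[0,0,0],100],
    [[0.01,0,0],[0,0,0],100],
    [[0.01,0,0],[0,0,0],100],
  ],
)

```text
t: 7.88
eef_pos: [0.459, 0.0552, 0.1189]
tcp_rot: [-86.4, 89.5, 169.1]
contact_force: [-0.7, -0.9, -0.5]
opening: 0.997
```

Emit:
servo_tool(
  increments=[
    [[0.002,0,0],[0,0,0],100],
    [[0.004,0,0],[0,0,0],100],
    [[0.004,0,0],[0,0,0],100],
  ],
)

```text
t: 8.13
eef_pos: [0.4592, 0.0553, 0.1157]
tcp_rot: [-87.3, 89.5, 168.2]
contact_force: [-7.2, -0.2, 22.2]
opening: 1.002
```

Emit:
servo_tool(
  increments=[
    [[-0.02,0,0],[0,0,0],100],
    [[-0.05,0,0],[0,0,0],100],
    [[-0.08,0.01,0],[0,0,0],100],
    [[-0.1,0.03,0],[0,0,0],100],
    [[-0.1,0.03,0],[0,0,0],100],
  ],
)

```text
t: 8.55
eef_pos: [0.4938, 0.0469, 0.2195]
tcp_rot: [168.4, 89.9, 63.9]
contact_force: [-0.0, -0.7, 0.6]
opening: 0.999
```

```bash
python3 - <<'E'
from h import *
p=np.load('p2.npy'); 
k=wcal(); s,M,e=pose(); print(e,M[:,1],s['t'],s['joint_positions']); np.savez('l.npz',M=M,e=e)
for n in ('wrist','scene','side'): cv2.imwrite(f'pics/l_{n}.png',grab_frame(n)[:,:,::-1])
im=cv2.imread('pics/l_wrist.png')
P=f2w(p,cov(0,[(0,-.13,.006),(.22,-.13,.006),(.22,.13,.006),(0,.13,.006)]));cv2.polylines(im,[proj(k,P).astype(int)],True,(0,255,0),1)
t=np.linspace(0,6.28,40); P=f2w(p,cov(0,np.c_[.13+.058*np.cos(t),.058*np.sin(t),0*t+.026]));cv2.polylines(im,[proj(k,P).astype(int)],True,(0,255,0),1)
cv2.imwrite('pics/lw.png',im)
im=cv2.imread('pics/l_scene.png');cv2.imwrite('pics/ls.png',cv2.resize(im[160:310,250:420],None,fx=4,fy=4,interpolation=2))
E
```

```text
[0.49379194 0.04690104 0.21947174] [ 9.68130009e-01 -2.50448043e-01  2.50930201e-04] 8.55 [-1.52486959e+00  1.62642246e+01  9.27459614e+01  6.89390739e-02
  7.09600525e+01  1.29566758e+01]
```

View pics/lw.png

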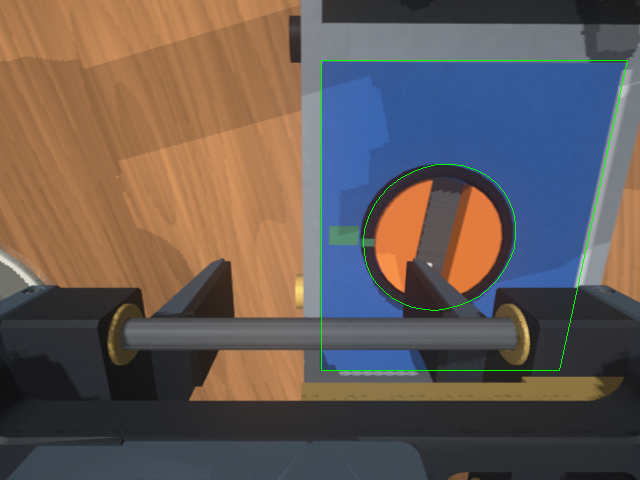

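View pics/ls.png

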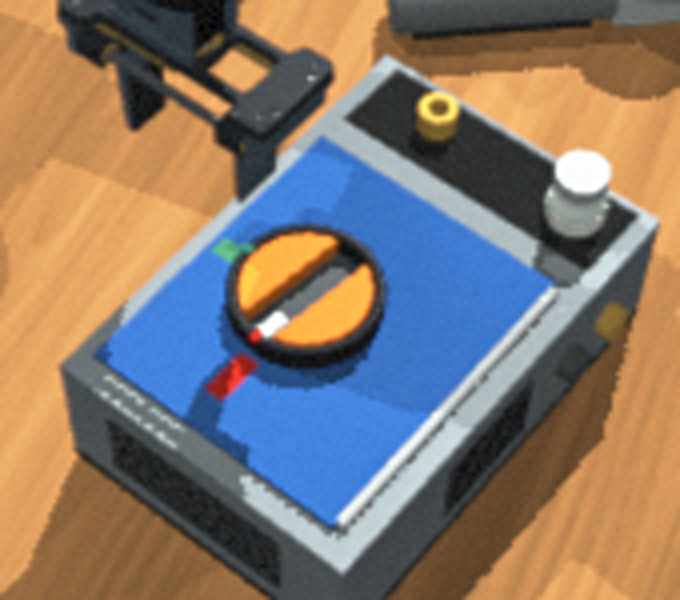

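```bash
python3 - <<'E'
from h import *
im=cv2.imread('pics/l_wrist.png')[150:320,340:540]; cv2.imwrite('pics/lz.png',cv2.resize(im,None,fx=3.5,fy=3.5,interpolation=2))
E
```

```text
(no output)
```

View pics/lz.png

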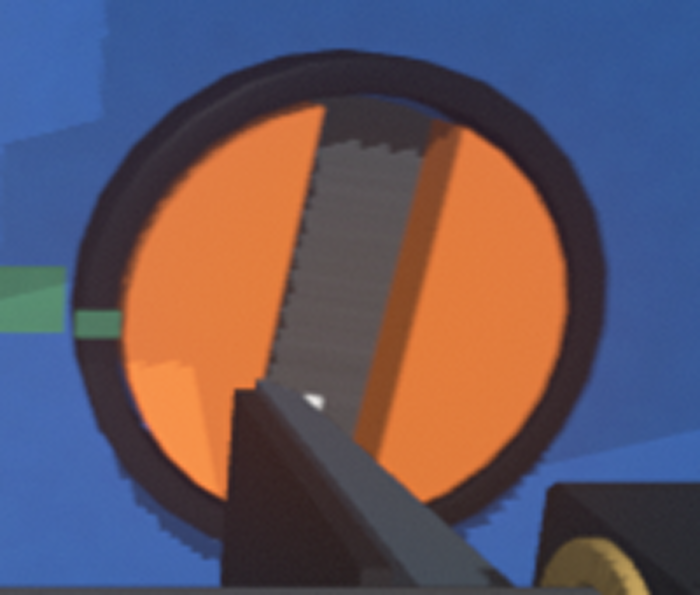

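```bash
python3 - <<'E'
from h import *
p=np.load('p2.npy'); d=np.load('l.npz'); k=dict(get_calibration('wrist')); T=np.eye(4);T[:3,:3]=d['M'];T[:3,3]=d['e'];T=T@k['mount']
def back(uv,z):
    u=(np.array(uv)/3.5+[340,150]); r=T[:3,:3]@np.array([(u[0]-k['cx'])/k['fx'],(u[1]-k['cy'])/k['fy'],1]); return T[:3,3]+r*(z-T[2,3])/r[2]
c,s=np.cos(p[2]),np.sin(p[2])
def w2f(P): q=P[:2]-p[:2]; return np.array([c*q[0]+s*q[1],-s*q[0]+c*q[1]])
for a,b in (((323,105),(268,378)),((461,125),(378,455))):
    A,B=w2f(back(a,.156)),w2f(back(b,.156)); print(A*1e3,B*1e3,np.arctan2(-(B-A)[0],-(B-A)[1]))
    # x at y=0
    print('x at y0',A[0]+(B-A)[0]*(0-A[1])/(B-A)[1])
for a in ((73,310),(607,290),(340,50)): print(w2f(back(a,.156))*1e3)
E
```

```text
[-29.4965218   46.63851905] [-36.34782343 -13.39608157] 0.11363094231693803
x at y0 -0.03481902845995007
[-0.28172355 42.49653034] [-10.13798164 -31.72675923] 0.13201960394873766
x at y0 -0.005924922247638164
[-80.05991467   2.24324128]
[35.64629174  6.80985376]
[-26.99750213  57.87029708]
```

```bash
cat > s.py <<'E'
from h import *
import sys
p=np.load('p2.npy'); C=np.array([-.0205,0])
def tgt(th,m,r=.026,z=.1265,off=.053):
    s=np.array([-np.sin(th),-np.cos(th)]); t=np.array([-np.cos(th),np.sin(th)])
    q=C+r*s+m*t+off*t
    return f2w(p,[(q[0],q[1],z)])[0],np.degrees(p[2]-th)
if __name__=='__main__':
    st=get_state(); print(st['contact_force'].round(1),st['t'])
    for a in sys.argv[1:]:
        th,m,z=map(float,a.split(',')); P,h=tgt(th,m,z=z); print(a,P.round(4),*toward(P,h))
E
python3 s.py .12,0,.2 .12,0,.15 .12,0,.1265
```

```text
[-0.1 -0.8 -0.3] 8.7
.12,0,.2 [0.5247 0.0208 0.2   ] [0.0144 0.042  0.0169] [0.1201 0.0012 0.0089]
.12,0,.15 [0.5247 0.0208 0.15  ] [0.0644 0.0425 0.0168] [0.1201 0.0012 0.0089]
.12,0,.1265 [0.5247 0.0208 0.1265] [0.0879 0.0427 0.0168] [0.1201 0.0012 0.0089]
```

Emit:
servo_tool(
  increments=[
    [[0.01,0.03,0.012],[0.1,0,0.009],100],
    [[0.03,0.042,0.017],[0.12,0.001,0.009],100],
    [[0.05,0.042,0.017],[0.12,0.001,0.009],100],
    [[0.064,0.0425,0.017],[0.12,0.001,0.009],100],
    [[0.067,0.0425,0.017],[0.12,0.001,0.009],100],
  ],
)

```text
t: 9.12
eef_pos: [0.5218, 0.0208, 0.1439]
tcp_rot: [-71.5, 89.6, 177.1]
contact_force: [-0.7, 0.0, -0.5]
opening: 0.999
```

```bash
python3 s.py .12,0,.1265 .12,0.008,.1265;python3 -c "
from h import *
for n in ('wrist','scene'): cv2.imwrite(f'pics/m_{n}.png',grab_frame(n)[:,:,::-1])
a=cv2.imread('pics/m_scene.png')[160:280,280:400]; b=cv2.imread('pics/m_wrist.png')
cv2.imwrite('pics/m.png',np.hstack([cv2.resize(a,(400,400),interpolation=2),cv2.resize(b[140:400,300:560],(400,400))]))"
```

```text
[-0.7  0.  -0.5] 9.1167
.12,0,.1265 [0.5247 0.0208 0.1265] [ 0.0174  0.0027 -0.0011] [-0.0002  0.002   0.0059]
.12,0.008,.1265 [0.5172 0.0237 0.1265] [ 0.0174 -0.0053 -0.0011] [-0.0002  0.002   0.0059]
```

View pics/m.png

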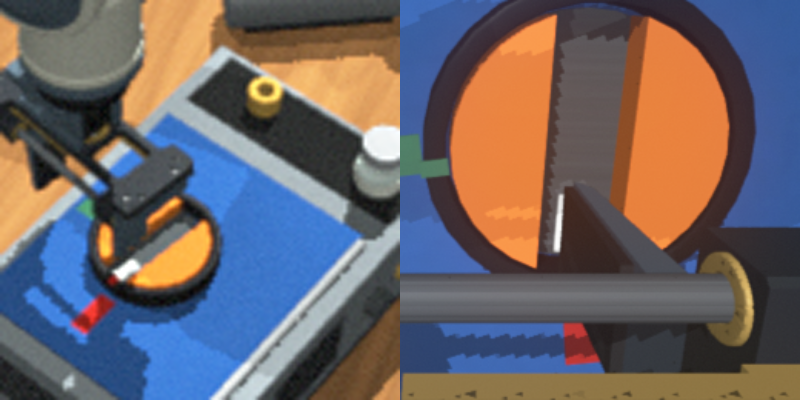

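Emit:
servo_tool(
  increments=[
    [[0.006,0.001,0],[0,0,0],100],
    [[0.011,0.001,0],[0,0,0],100],
    [[0.016,0.001,0],[0,0,0],100],
    [[0.017,0.001,0],[0,0,0],100],
  ],
)

```text
t: 9.55
eef_pos: [0.5237, 0.0206, 0.1286]
tcp_rot: [-70.0, 89.8, 178.6]
contact_force: [0.9, -0.6, 0.1]
opening: 1.0
```

```bash
python3 s.py .12,0.008,.1265 .22,0.008,.1265 .35,.008,.1265 .48,.008,.1265 .6,.008,.1265;python3 -c "
from h import *
for n in ('wrist','scene'): cv2.imwrite(f'pics/n_{n}.png',grab_frame(n)[:,:,::-1])
a=cv2.imread('pics/n_scene.png')[160:280,280:400]; b=cv2.imread('pics/n_wrist.png')
cv2.imwrite('pics/n.png',np.hstack([cv2.resize(a,(400,400),interpolation=2),cv2.resize(b[140:400,300:560],(400,400))]))"
```

```text
[ 0.9 -0.6  0.1] 9.55
.12,0.008,.1265 [0.5172 0.0237 0.1265] [ 0.0021 -0.0072 -0.0006] [0.0003 0.0013 0.0035]
.22,0.008,.1265 [0.5173 0.0303 0.1265] [ 0.0021 -0.0095 -0.0068] [0.1003 0.0015 0.0034]
.35,.008,.1265 [0.5185 0.0389 0.1265] [ 0.0021 -0.0115 -0.0152] [0.2303 0.0017 0.0034]
.48,.008,.1265 [0.5208 0.0472 0.1265] [ 0.0021 -0.0124 -0.0237] [0.3603 0.0019 0.0032]
.6,.008,.1265 [0.5238 0.0545 0.1265] [ 0.0021 -0.0123 -0.0317] [0.4803 0.0021 0.0031]
```

View pics/n.png

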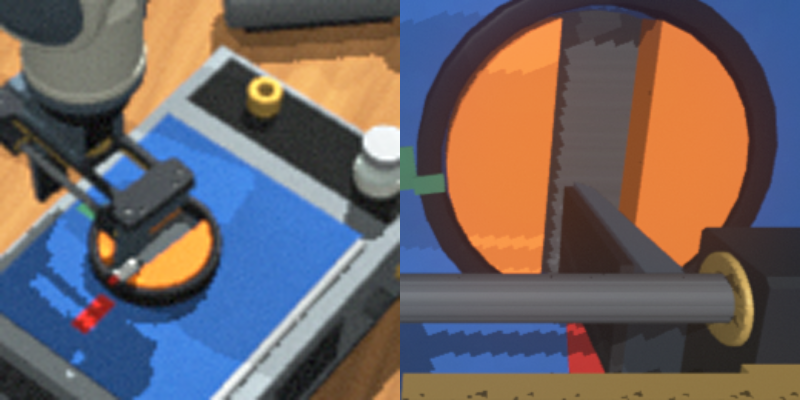

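Emit:
servo_tool(
  increments=[
    [[0.002,-0.005,0],[0,0,0.003],100],
    [[0.002,-0.0095,-0.0068],[0.1,0.001,0.003],100],
    [[0.002,-0.011,-0.011],[0.165,0.001,0.003],100],
    [[0.002,-0.0115,-0.015],[0.23,0.001,0.003],100],
    [[0.002,-0.012,-0.0195],[0.295,0.001,0.003],100],
  ],
)

```text
t: 10.07
eef_pos: [0.5201, 0.0429, 0.1274]
tcp_rot: [75.1, 89.9, -53.3]
contact_force: [1.6, -6.3, 1.0]
opening: 1.001
```

```bash
python3 s.py .41,.008,.1265 .5,.009,.1265 .6,.009,.1265 .7,.009,.1265 .8,.009,.1265 .9,.009,.1265;python3 -c "
from h import *
for n in ('wrist','scene'): cv2.imwrite(f'pics/o_{n}.png',grab_frame(n)[:,:,::-1])
a=cv2.imread('pics/o_scene.png')[160:280,280:400]; b=cv2.imread('pics/o_wrist.png')
cv2.imwrite('pics/o.png',np.hstack([cv2.resize(a,(400,400),interpolation=2),cv2.resize(b[140:400,300:560],(400,400))]))"
```

```text
[ 1.6 -6.3  1. ] 10.0667
.41,.008,.1265 [0.5194 0.0427 0.1265] [ 0.0009 -0.0004  0.0006] [-0.0079  0.0004 -0.0016]
.5,.009,.1265 [0.5205 0.0491 0.1265] [ 0.0009 -0.0036 -0.0051] [ 0.0821  0.0004 -0.0016]
.6,.009,.1265 [0.5231 0.0553 0.1265] [ 0.0009 -0.0053 -0.0116] [ 0.1821  0.0003 -0.0016]
.7,.009,.1265 [0.5264 0.0612 0.1265] [ 0.0009 -0.0064 -0.0182] [ 2.821e-01  2.000e-04 -1.600e-03]
.8,.009,.1265 [0.5302 0.0667 0.1265] [ 0.0009 -0.0069 -0.0249] [ 3.821e-01  1.000e-04 -1.600e-03]
.9,.009,.1265 [0.5346 0.0718 0.1265] [ 0.0009 -0.0066 -0.0316] [ 0.4821  0.     -0.0017]
```

View pics/o.png

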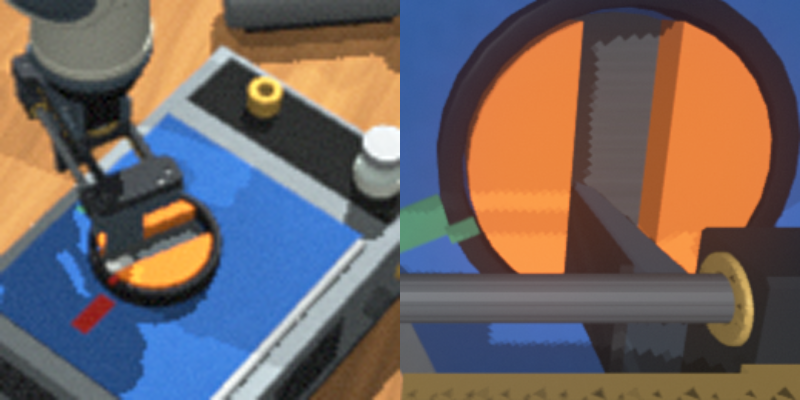

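Emit:
servo_tool(
  increments=[
    [[0.001,-0.0035,-0.005],[0.085,0,-0.001],100],
    [[0.001,-0.0052,-0.0116],[0.182,0,-0.001],100],
    [[0.001,-0.0063,-0.0182],[0.282,0,-0.001],100],
    [[0.001,-0.0068,-0.0249],[0.382,0,-0.001],100],
    [[0.001,-0.0066,-0.0316],[0.482,0,-0.001],100],
  ],
)

```text
t: 10.58
eef_pos: [0.5361, 0.071, 0.1272]
tcp_rot: [124.8, 89.8, -31.3]
contact_force: [7.2, -14.0, 3.1]
opening: 1.004
```

```bash
python3 s.py .9,.009,.1265 1,.009,.1265 1.1,.009,.1265 1.2,.009,.1265 1.3,.009,.1265 1.4,.009,.1265;python3 -c "
from h import *
for n in ('wrist','scene'): cv2.imwrite(f'pics/q_{n}.png',grab_frame(n)[:,:,::-1])
a=cv2.imread('pics/q_scene.png')[160:280,280:400]; b=cv2.imread('pics/q_wrist.png')
cv2.imwrite('pics/q.png',np.hstack([cv2.resize(a,(400,400),interpolation=2),cv2.resize(b[140:400,300:560],(400,400))]))"
```

```text
[  7.2 -14.    3.1] 10.5833
.9,.009,.1265 [0.5346 0.0718 0.1265] [ 0.0007 -0.0013  0.001 ] [-0.0001 -0.0024 -0.0035]
1,.009,.1265 [0.5394 0.0764 0.1265] [ 0.0007 -0.0036 -0.0053] [ 0.0999 -0.0026 -0.0034]
1.1,.009,.1265 [0.5447 0.0806 0.1265] [ 0.0007 -0.0053 -0.0118] [ 0.1999 -0.0028 -0.0033]
1.2,.009,.1265 [0.5504 0.0842 0.1265] [ 0.0007 -0.0063 -0.0185] [ 0.2999 -0.003  -0.0031]
1.3,.009,.1265 [0.5564 0.0872 0.1265] [ 0.0007 -0.0066 -0.0252] [ 0.3999 -0.0031 -0.003 ]
1.4,.009,.1265 [0.5627 0.0896 0.1265] [ 0.0007 -0.0062 -0.0319] [ 0.4999 -0.0033 -0.0028]
```

View pics/q.png

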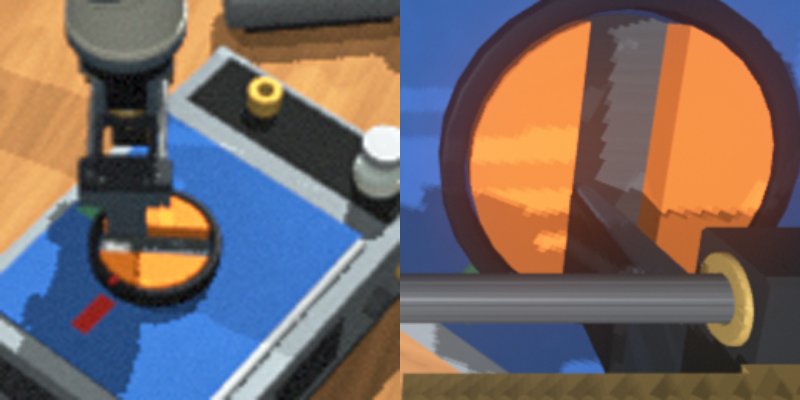

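Emit:
servo_tool(
  increments=[
    [[0.001,-0.003,-0.0055],[0.085,-0.002,-0.003],100],
    [[0.001,-0.005,-0.0118],[0.185,-0.002,-0.003],100],
    [[0.001,-0.006,-0.0185],[0.285,-0.003,-0.003],100],
    [[0.001,-0.0065,-0.0252],[0.385,-0.003,-0.003],100],
    [[0.001,-0.006,-0.0319],[0.485,-0.003,-0.003],100],
  ],
)

```text
t: 11.1
eef_pos: [0.5636, 0.088, 0.1267]
tcp_rot: [126.8, 89.8, -57.1]
contact_force: [0.4, -19.0, 7.6]
opening: 1.002
```

```bash
python3 s.py 1.4,.009,.1265 1.5,.009,.1265 1.57,.009,.1265 1.57,.011,.1265 1.57,.013,.1265;python3 -c "
from h import *
for n in ('wrist','scene'): cv2.imwrite(f'pics/r_{n}.png',grab_frame(n)[:,:,::-1])
a=cv2.imread('pics/r_scene.png')[160:280,280:400]; b=cv2.imread('pics/r_wrist.png')
cv2.imwrite('pics/r.png',np.hstack([cv2.resize(a,(400,400),interpolation=2),cv2.resize(b[140:400,300:560],(400,400))]))"
```

```text
[  0.4 -19.    7.6] 11.1
1.4,.009,.1265 [0.5627 0.0896 0.1265] [ 0.0002 -0.0016  0.0011] [ 0.0133 -0.0018 -0.0024]
1.5,.009,.1265 [0.5692 0.0914 0.1265] [ 0.0002 -0.0038 -0.0053] [ 0.1133 -0.0019 -0.0023]
1.57,.009,.1265 [0.5738 0.0922 0.1265] [ 0.0003 -0.0049 -0.0098] [ 0.1833 -0.002  -0.0022]
1.57,.011,.1265 [0.5743 0.0941 0.1265] [ 0.0002 -0.0069 -0.0102] [ 0.1833 -0.002  -0.0022]
1.57,.013,.1265 [0.5748 0.0961 0.1265] [ 0.0002 -0.0089 -0.0106] [ 0.1833 -0.002  -0.0022]
```

View pics/r.png

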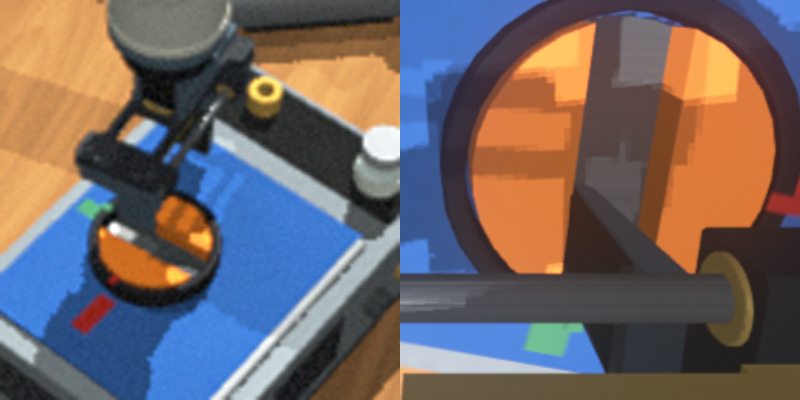

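Emit:
servo_tool(
  increments=[
    [[-0.001,-0.0035,-0.005],[0.09,-0.002,-0.002],100],
    [[-0.001,-0.005,-0.0095],[0.15,-0.002,-0.002],100],
    [[-0.001,-0.006,-0.0105],[0.185,-0.002,-0.002],100],
    [[-0.001,-0.007,-0.0105],[0.2,-0.002,-0.002],100],
  ],
)

```text
t: 11.53
eef_pos: [0.5747, 0.0902, 0.1273]
tcp_rot: [99.3, 89.6, -96.1]
contact_force: [4.4, -42.8, -6.1]
opening: 1.0
```

```bash
python3 s.py 1.57,.009,.1265 1.57,.011,.1265 1.57,.013,.1265;python3 -c "
from h import *
for n in ('wrist','scene'): cv2.imwrite(f'pics/t_{n}.png',grab_frame(n)[:,:,::-1])
a=cv2.imread('pics/t_scene.png')[160:280,280:400]; b=cv2.imread('pics/t_wrist.png')
cv2.imwrite('pics/t.png',np.hstack([cv2.resize(a,(400,400),interpolation=2),cv2.resize(b[140:400,300:560],(400,400))]))"
```

```text
[  4.4 -42.8  -6.1] 11.5333
1.57,.009,.1265 [0.5738 0.0922 0.1265] [ 0.0008 -0.0017  0.0015] [-0.0154 -0.001  -0.0063]
1.57,.011,.1265 [0.5743 0.0941 0.1265] [ 0.0007 -0.0037  0.0015] [-0.0154 -0.001  -0.0063]
1.57,.013,.1265 [0.5748 0.0961 0.1265] [ 0.0007 -0.0057  0.0015] [-0.0154 -0.001  -0.0063]
```

View pics/t.png

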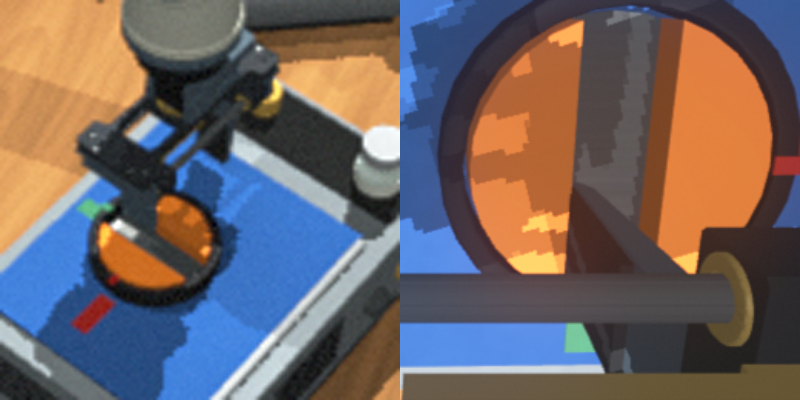

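Emit:
servo_tool(
  increments=[
    [[0,0.006,0],[0,0,0],100],
    [[-0.004,0.007,0],[0,0,0],100],
    [[-0.03,0.007,0],[0,0,0],100],
    [[-0.07,0.007,0],[0,0,0],100],
    [[-0.11,0.007,0],[0,0,0],100],
  ],
)

```text
t: 12.05
eef_pos: [0.5717, 0.0843, 0.2382]
tcp_rot: [78.3, 89.6, -116.9]
contact_force: [1.0, -0.0, -0.1]
opening: 0.999
```

Emit:
servo_tool(
  increments=[
    [[-0.04,0,0],[0,0,0],100],
    [[-0.05,-0.03,0.03],[0,0,0],100],
    [[-0.05,-0.05,0.07],[0,0,0],100],
    [[-0.05,-0.05,0.11],[0,0,0],100],
    [[-0.05,-0.05,0.12],[0,0,0],100],
  ],
)

```text
t: 12.47
eef_pos: [0.4643, 0.1662, 0.2885]
tcp_rot: [62.5, 89.6, -132.4]
contact_force: [1.2, 0.2, 0.7]
opening: 0.998
```

```bash
python3 - <<'E'
from h import *
k=wcal(); s,M,e=pose(); np.savez('v.npz',M=M,e=e,T=k['T']); print(e)
for n in ('wrist','scene','side'): cv2.imwrite(f'pics/v_{n}.png',grab_frame(n)[:,:,::-1])
a=cv2.imread('pics/v_scene.png')[160:310,250:400]; b=cv2.imread('pics/v_wrist.png')
cv2.imwrite('pics/v.png',np.hstack([cv2.resize(a,(400,400),interpolation=2),cv2.resize(b,(400,300))[:, :].copy() if 0 else cv2.resize(b[:,80:560],(400,400))]))
E
```

```text
[0.4643014  0.16624479 0.28851572]
```

View pics/v_wrist.png

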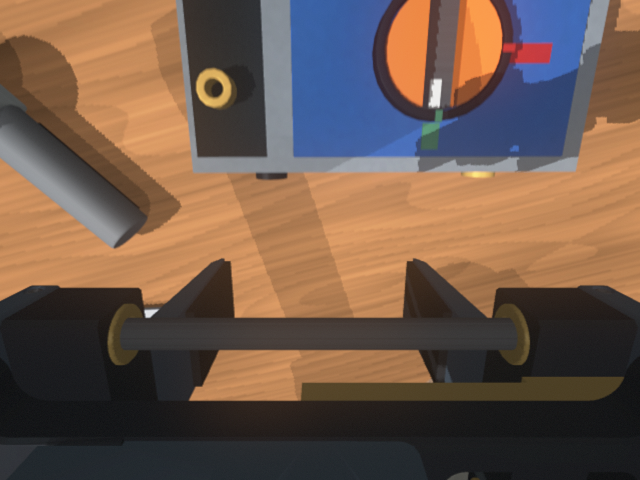

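View pics/v_scene.png

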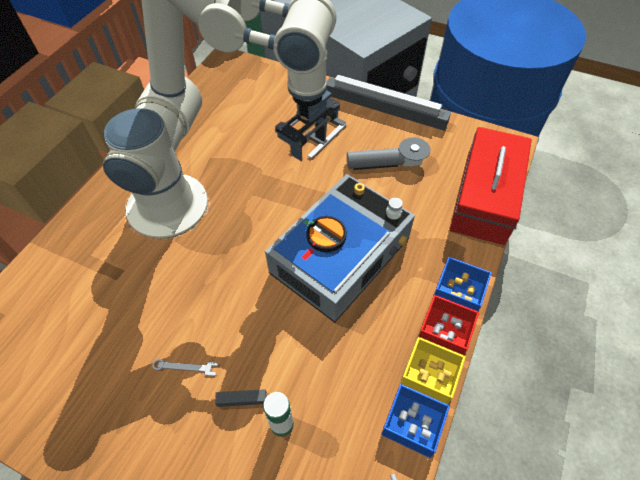

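```bash
python3 - <<'E'
from h import *
im=cv2.imread('pics/v_wrist.png')[0:180,260:610]; cv2.imwrite('pics/vz.png',cv2.resize(im,None,fx=2.2,fy=2.2,interpolation=2))
im=cv2.imread('pics/v_wrist.png')[0:130,360:530]; cv2.imwrite('pics/vz2.png',cv2.resize(im,None,fx=4.5,fy=4.5,interpolation=2))
E
```

```text
(no output)
```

View pics/vz2.png

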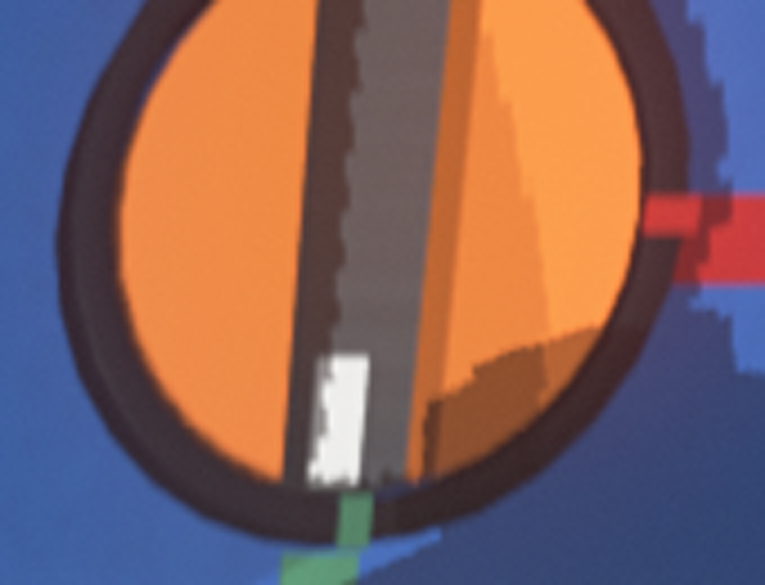

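```bash
python3 - <<'E'
from h import *
p=np.load('p2.npy'); T=np.load('v.npz')['T']; k=get_calibration('wrist')
def back(uv,z):
    u=np.array(uv); r=T[:3,:3]@np.array([(u[0]-k['cx'])/k['fx'],(u[1]-k['cy'])/k['fy'],1]); return T[:3,3]+r*(z-T[2,3])/r[2]
c,s=np.cos(p[2]),np.sin(p[2])
def w2f(P): q=P[:2]-p[:2]; return np.array([c*q[0]+s*q[1],-s*q[0]+c*q[1]])
Z=lambda u,v:(360+u/4.5,v/4.5)
for a,b,z in ((Z(318,0),Z(283,480),.156),(Z(484,0),Z(432,430),.156),((193,157),(580,158),.136)) :
    A,B=w2f(back(a,z)),w2f(back(b,z)); print(A.round(4),B.round(4),np.arctan2(-(B-A)[0],-(B-A)[1]))
print(w2f(back(Z(355,518),.156)))
E
```

```text
[0.0132 0.0134] [-0.0681  0.0135] 1.571990114961995
[ 0.0131 -0.0166] [-0.0592 -0.0146] 1.5979272302933438
[-0.1107  0.226 ] [-0.1142 -0.1483] 0.009451907165362544
[-0.07514301 -0.00118804]
```

```bash
python3 - <<'E'
from h import *
a=cv2.imread('pics/a_side.png').astype(int);b=cv2.imread('pics/v_side.png').astype(int)
for n,(u0,v0,u1,v1) in dict(jar=(183,232,213,270),collar=(228,275,252,300),grinder=(95,380,250,435),spray=(325,90,352,158),clamp=(260,425,350,480)).items(): print(n,np.abs(a-b)[v0:v1,u0:u1].mean())
print(get_state()['contact_force'],get_state()['t']); print(sign_off())
E
```

```text
jar 8.422222222222222
collar 5.152222222222222
grinder 11.044652981427175
spray 28.139251997095133
clamp 11.61043771043771
[ 0.53763374 -0.46133909  0.40967143] 12.6167
the job is handed in; nothing more can be done
None
```

The blue cover is shut and the orange fastener is turned clockwise to its stop, so the cover should be locked. I handed the job in at about 12.6 s with the arm well clear of everything.

**Cover:** I pushed the front edge down with one fingertip until it met a hard stop at about 22 N. Afterwards the plate outline matched the fully shut position in the wrist picture. The first push missed: the finger passed in front of the edge without touching the cover. I backed out before rising and went in again.

**Fastener:** With one fingertip in the slot, I turned it until it stopped at about 43 N, which was fingertip force. The final picture shows the white stripe at the green mark. The two slot edges measured 1.57 and 1.60 rad against a target of 1.571.

**Disagreements along the way:**
- With the gripper open, the real fingertips sit about 19 mm short of the reported TCP. I worked this out from the pictures and confirmed it when the finger met the cover's stop.
- The first estimate of the feeder's position was several mm off, so I refitted it. The refitted model was still about 3–5 pixels off in the side camera.

**Other items:** They look to be where they were in the final scene picture. The before-and-after pixel comparison I ran was inconclusive: every spot checked showed some difference, largest at the spray can. I put that down to noise, shadows or the arm in view, but did not check it further. I did not test the lock by pulling on the cover.

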